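# Unlatch a sample transport case and pass the sample box through the hatch

### The job

A sample delivery has come in: lift the lever of the case's draw latch until its hook drops free, raise the lid until it stands open by itself, and lift the sample box out, leaving the cool brick in its pocket. Set the box down on the hatch's apron, lengthwise to the flap, and let go of it; then take it again by its near end and push it, right side up, through the sprung flap until it rolls down inside and the flap swings shut behind it. Leave the case open and do not shove the other things on the bench about.

Things in the scene. Friction and masses are not known exactly. Their poses are not given: they have to be found in the camera images.
- case: Grey moulded sample transport case, fixed to the bench: 140 (x) by 250 (y) mm, body 124 mm high, 154 mm with the lid shut, turned up to 15 degrees. Origin: centre of its underside. +x from its front (latch side) to its hinge side, +y left seen from the front, z up. Inside, dark foam (top 98 mm over the bench) has two pockets side by side.
- pocket_left (a point): Centre of the left pocket's floor: y = +57 mm, 74 mm over the bench in the case's frame. Pockets are 114 (x) by 54 (y) mm and 24 mm deep. A finger channel 52 mm wide in x (x within 26 mm of the middle), its floor 66 mm over the bench, crosses both pockets and the whole inside (240 mm in y), so a thing's long sides are free at their middle.
- pocket_right (a point): Centre of the right pocket's floor, the same at y = -57 mm in the case's frame.
- latch_lever (a joint): Steel lever of the draw latch in the middle of the case's front. 0: shut, hanging down; grows as its free end is lifted towards -x and up (1.57 level, 2.4 most). Pin along the case's y at x = -86, y = 0, z = 98 mm in its frame. Passes centre in the first 0.3 rad (3 N). At 1.2 to 1.5 the hook clears its keeper and a spring throws it out: lift to 1.75. Let go, lever and hook fall and hang loose.
- lever_grip (a point): Centre of the lever's flared lower half, the part to hold: 24 mm wide (case's y), 9 mm thick, 36 mm long, slanting 29 degrees out from the case; nothing beside it for 60 mm. Lever shut: at x = -102.5, y = 0, z = 48 mm in the case's frame, 26 mm in front of the case. Moves with the lever.
- hook_bar (a point): Middle of the hook's cross bar: a steel wire bail 36 mm wide and 49 mm long, hinged on the lever 15 mm below the lever's pin. Shut, its bar lies behind the keeper's lip.
- keeper (a point): Where the hook's bar lies when shut: in the steel keeper, a ledge with an upturned lip in the middle of the lid's front, standing out 23 mm. Moves with the lid.
- case_lid (a joint): The case's lid: 0 shut, grows as its front rises, 1.57 upright, 1.8 at most. It stays at any angle (stiff hinge, about 4 N at the lips). The hook, while caught, holds it down.
- lid_hinge (a point): Middle of the lid's hinge line, which runs along the case's y: x = 70, y = 0, z = 124.5 mm in the case's frame. Does not move with the lid.
- lip_left (a point): Point on the lid's left pull lip, a tongue 40 mm wide (y), 8 mm thick, standing out 32 mm from the lid's front at its lower edge; free to both sides for 25 mm. The point is half-way through its thickness, 11 mm from its free end. Lid shut: x = -91, y = 80, z = 130 mm in the case's frame. Moves with the lid.
- lip_right (a point): The same on the lid's right pull lip, y = -80 mm in the case's frame.
- carrier_mid (a point): Centre (half-way up) of the sample box: closed white plastic box 110 (x) by 48 (y) by 36 (z) mm, about 0.28 kg, 46 mm wide below and 48 at the lid's rim, 27 to 34 mm up; a raised field on top, grey clips on its long sides. It lies flat in one of the two pockets, long axis along the case's x. Either end may go first through the flap.
- brick_mid (a point): Centre (half-way up) of the cool brick in the other pocket, to be left there: a plain white block 108 by 50 by 24 mm with rounded edges and a round screw plug on top, 12 mm lower than the sample box.
- hatch: White pass-through hatch with a steel frame, fixed to the bench, turned up to 7 degrees. Origin on the bench; +x inward through the flap, +y left seen from the front, z up. Steel apron, 156 mm wide, top 60 mm over the bench, from x = -65 to the flap line at x = 65 mm. The frame's front face is at x = 59 mm, up to 136 mm over the bench; above it the front slopes back at 31 degrees to 170 mm.
- apron (a point): Centre of the apron's top in front of the flap: x = 0, y = 0, z = 60 mm in the hatch's frame; its axes are the hatch's.
- sill (a point): Middle of the flap line on the apron's top: x = 65, y = 0, z = 60 mm in the hatch's frame; its axes are the hatch's. The opening above it is 144 mm wide and 70 mm high. The level floor runs on 28 mm inside.
- track (a point): Top of the first of eight free rollers, 38 mm past the flap line, level with the apron. They slope 13 degrees down to an end stop 203 mm past the flap line, between guides 96 mm apart: the sample box rolls home by itself once its middle is some 10 mm past this point and its near end is let go.
- flap (a joint): Aluminium flap in the hatch's opening, 140 by 64 mm, hinged at its top edge 128 mm over the bench. 0: shut, hanging; grows as it is pushed inward (1.5 at most). A light spring (under 1 N at its lower edge) shuts it.
- marker: Bystander: white marker pen with black cap, 120 mm long, lying between case and hatch.
- tube_rack: Bystander: grey rack of small tubes, 100 by 44 by 48 mm, at the back between case and hatch.
- wash_bottle: Bystander: clear bottle with white cap, 62 mm across, 160 mm high, far left.
- tip_box: Bystander: grey pipette tip box with clear cover, 122 by 86 by 62 mm, far right.
- cold_block: Bystander: aluminium block with holes, 90 by 60 by 30 mm, near right.
- mouse: Bystander: black computer mouse, near left.

How it is judged:
On the way, in this order (a step that is already met when the one before it is completed fails the run):
1. the latch lever has been lifted past centre and the hook has dropped clear of the keeper, the lid still shut (distance between hook_bar and keeper above 0.025 m and value of joint case_lid below 0.15 rad), for 0.1 s.
2. the lid stands open (value of joint case_lid above 1.2 rad), for 0.3 s.
3. the sample box has been lifted out of the case (z of carrier_mid in the frame of case above 0.14 m), for 0.1 s.
4. the sample box has been set down on the apron, lengthwise to the flap, and let go (z of carrier_mid in the frame of apron between 0.01 and 0.026 m and x of carrier_mid in the frame of sill between -0.13 and -0.02 m and y of carrier_mid in the frame of sill between -0.04 and 0.04 m and angle between the x axis of carrier_mid and the x axis of sill, either way round below 0.35 rad and contact force between the fingers and carrier below 0.2 N and linear speed of carrier below 0.02 m/s), for 0.2 s.
At the end, for the whole second after the job is handed in: Sample box at rest in the hatch, upright within 0.4 rad, its middle 115 to 170 mm past the flap line and below 100 mm; flap shut (under 0.06 rad); case lid open (over 1.2 rad), hook over 25 mm from its keeper, cool brick within 20 mm of where it lay (x of carrier_mid in the frame of sill between 0.115 and 0.17 m and y of carrier_mid in the frame of sill between -0.05 and 0.05 m and height (world z) of carrier_mid below 0.1 m and angle between carrier_mid's own z axis and vertical below 0.4 rad and linear speed of carrier below 0.02 m/s and value of joint flap below 0.06 rad and value of joint case_lid above 1.2 rad and distance between hook_bar and keeper above 0.025 m and distance of brick_mid from where it was at the start of the episode below 0.02 m); the robot touches nothing.
It fails at once if the sample box is turned over (more than 0.9 rad from upright) (angle between carrier_mid's own z axis and vertical above 0.9 rad).
It fails at once if the cool brick is taken out of its pocket (distance of brick_mid from where it was at the start of the episode above 0.03 m).
It fails at once if a bystander is shoved more than 40 mm (distance of any of marker, tube_rack, wash_bottle, tip_box, cold_block, mouse from where it was at the start of the episode above 0.04 m).
It also fails if it takes over 69 s, if anything falls off the work surface, if the arm or the gripper's body presses on something with over 40 N, if the wrist force passes 120 N, or if a joint passes its speed limit or range.

### The arm

A 6-joint arm with a two-finger parallel gripper is mounted at the origin on the work surface. World frame = base frame: x ahead of the robot, y to its left, z up, the work surface at z = 0. Lengths are in m, angles in rad, forces in N, time in s.
With the tool pointing down it reaches from about 0.375 to 0.9 m from the base axis. Payload 3.1 kg.
Tool frame: the origin (TCP) lies midway between the tips of the shut fingers; the grasp point (between the pads) lies 19 mm behind it; x points along the fingers, y is the direction in which the jaws open and shut, and the axes are right-handed (so a half turn about x gives the same grasp; the last joint's range is limited). The gripper opens to 87 mm and grips with 3 to 60 N. Pads are 19 mm wide; open, the fingers measure 117 mm over their backs; the gripper's body (75 mm by 190 mm) begins 51 mm behind the grasp point.
Start: joints at [-1.524, 0.527, 1.433, -0, 1.181, -0.178], TCP at [0.139, -0.609, 0.223] pointing down, gripper open.
Joint ranges: [-3.08, 3.08], [-0.75, 2.2], [0.22, 2.44], [-1.43, 4.57], [0, 2.65], [-2.85, 2.85]. Speed limits (rad/s): [2.79, 2.79, 3.14, 3.14, 3.14, 3.14].

### API

Orientations are given as a unit quaternion [w, x, y, z].
In Python, from cell import r gives the robot as it stands. The module is installed in compiled form; this text tells all that it offers.
- The arm moves only by the tool play_rows, never from a script. Its argument "plan" is text: rows parted by semicolons, each of 7 numbers parted by spaces: the turn, a rotation vector about the tool's x, y, z in degrees, then the shift along the tool's x, y, z in mm, then the finger opening in mm, from 0 to 87. In form: rx ry rz x y z claw; .... A call has 1 to 5 rows; each row shifts and turns the commanded pose from where the row before left it, along the tool's axes as they then stand; what a row does not reach is not made up. A row lasts 1/8 s, in which the tool goes at most 62.5 mm and 10.7 degrees, less where a joint would pass 70% of its speed; a pose out of reach is approached as far as the arm can. A call is refused whole if a number of a shift passes 62.5 or a number of a turn 10.7, either way. A call with a gripper value outside its range is refused whole. The fingers move at their own pace and stop on an object; the grip force is fixed at half the most. Time passes only in rows, so rows that do not move let the fingers close. It gives the time, the measured TCP pose, the force and the opening at its end, in the units of the state.
- r.read_state(): the state, without advancing time (a new reading comes with each control period).
- r.get_image(name): name is "side" or "top" or "wrist"; returns the picture (420x560x3 uint8, blue, green, red); there is no depth.
- r.get_calibration(name): a dict with "intrinsics" (3x3 intrinsics, pixels), "T" (4x4, takes a point from camera to world coordinates). Camera axes: x right, y up, looking along -z (the intrinsics and any distortion apply to the point x, -y, -z); pixel columns grow to the right and rows downward; lengths in m; the calibration is good to about 2 mm. A picture is of the moment at which its call begins: read the wrist's pose just before it. get_calibration takes no time and is no camera call; for the wrist camera it gives the pose at the moment of the call.
- r.job_done(): hands the job in, once; it reports no verdict.
The state is a dict: "t": time; "joint_pos": joint angles; "qvel": joint speeds; "joint_torque": joint torques, N m; "tool_pos": TCP position; "orientation": TCP orientation; "ft_force": force on the tool from outside, world axes, zero at the start; "moment": the same for the moment, N m; "finger_gap": finger opening in m.
Only numpy, scipy, OpenCV 4.12 (cv2) and the standard library are available. Lean on these libraries where they do the work, as an engineer would, in place of code of your own. Each camera call takes 0.05 s, during which the arm holds its last target. There are 200 camera calls.

## Working session

There is one attempt and no reset: what is moved stays moved. The work goes in short steps, Python scripts to look and compute and a tool call to move; the robot and the scene stay as the last step left them, time stands still between calls to the robot, and variables do not carry over. Pictures are saved under pics/ and viewed, about 8 in all and at most 12, crops included, and the job is handed in when it is done.

Besides the shell and the picture viewer there is one more tool, called after "Request:" as name(argument=value, ...), one argument or row to a line, values as JSON. play_rows: Moves the arm, as the interface text tells. Its arguments: {"type":"object","properties":{"plan":{"type":"string"}},"required":["plan"]}

```bash
mkdir -p pics; cat > h.py <<'E'
import numpy as np, cv2
from cell import r
from scipy.spatial.transform import Rotation as R
def snap(n,f):
    im=r.get_image(n); cv2.imwrite('pics/'+f+'.png',im); return im
def cal(n):
    c=r.get_calibration(n); return np.array(c['intrinsics']),np.array(c['T']),c
def ray(n,u,v):
    K,T,_=cal(n); d=np.linalg.inv(K)@[u,v,1]; d=T[:3,:3]@[d[0],-d[1],-d[2]]; return T[:3,3],d
def atz(n,u,v,z):
    o,d=ray(n,u,v); return o+d*(z-o[2])/d[2]
def proj(n,P):
    K,T,_=cal(n); p=(np.atleast_2d(P)-T[:3,3])@T[:3,:3]; p=p*[1,-1,-1]; q=p@K.T; return q[:,:2]/q[:,2:]
def Rq(q): return R.from_quat([q[1],q[2],q[3],q[0]])
E
python3 - <<'E'
from h import *
for n in ('top','side','wrist'):
    print(n,r.get_calibration(n))
a=snap('top','top0');b=snap('side','side0')
s=r.read_state();print(s)
E
```

```text
top {'intrinsics': array([[477.54404208,   0.        , 284.57745343],
       [  0.        , 477.54404208, 218.94031109],
       [  0.        ,   0.        ,   1.        ]]), 'T': array([[-2.76526395e-02,  9.98240017e-01, -5.24614154e-02,
         4.91717062e-01],
       [-9.99617170e-01, -2.75662773e-02,  2.36921064e-03,
        -8.71525658e-03],
       [ 9.18874943e-04,  5.25068466e-02,  9.98620141e-01,
         1.47165552e+00],
       [ 0.00000000e+00,  0.00000000e+00,  0.00000000e+00,
         1.00000000e+00]])}
side {'intrinsics': array([[381.70892892,   0.        , 274.95487989],
       [  0.        , 381.70892892, 200.24361947],
       [  0.        ,   0.        ,   1.        ]]), 'T': array([[-9.30962847e-01,  2.11248646e-01, -2.97795546e-01,
         2.32010817e-01],
       [-3.65113912e-01, -5.38434192e-01,  7.59460632e-01,
         8.00604373e-01],
       [ 9.17259816e-05,  8.15758929e-01,  5.78392048e-01,
         7.36649082e-01],
       [ 0.00000000e+00,  0.00000000e+00,  0.00000000e+00,
         1.00000000e+00]])}
wrist {'intrinsics': array([[315.3151422 ,   0.        , 
[... 333 characters left out ...]
      ,  0.        ,  1.        ]])}
{'t': 0.1, 'joint_pos': array([-1.52452403e+00,  5.28398812e-01,  1.43379393e+00, -1.37505957e-07,
        1.18144366e+00, -1.78490455e-01]), 'qvel': array([-0.00028302, -0.00186814, -0.00330029,  0.00037742, -0.00073705,
       -0.00012983]), 'joint_torque': array([ 1.68751544e-04, -4.40984559e+01, -1.77151465e+01,  6.34095026e-02,
        5.33703156e-02, -4.61381546e-05]), 'tool_pos': array([ 0.13929924, -0.60857636,  0.2216475 ]), 'orientation': array([ 0.07857745,  0.70269357,  0.08001944, -0.70259819]), 'ft_force': array([-0.79777746, -0.01928615,  0.14716433]), 'moment': array([0.02836755, 0.02565279, 0.0682193 ]), 'finger_gap': 0.08737615403875777}
```

View pics/top0.png

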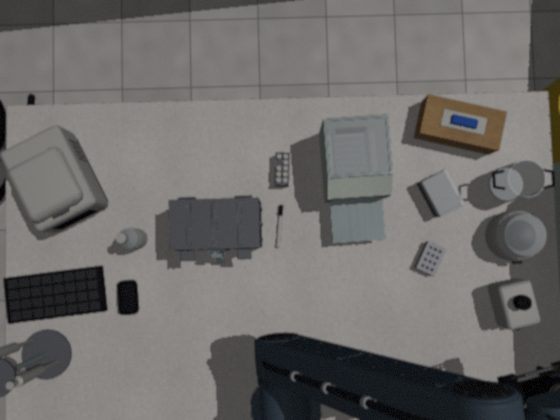

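View pics/side0.png

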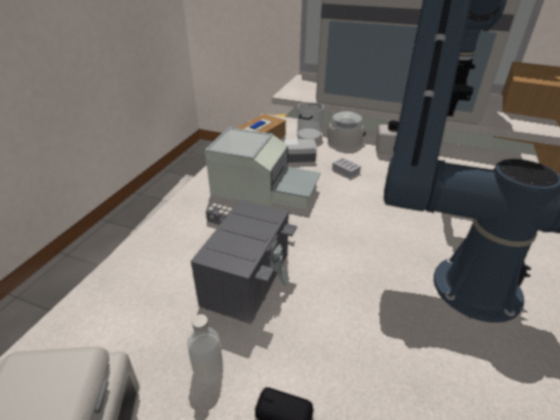

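The top view shows the case at about (215,225) with its latch at (217,255). The apron is at about (357,222), the hatch body above it, and the marker at (280,225).

```bash
python3 - <<'E'
from h import *
a=cv2.imread('pics/top0.png')[100:275,155:400]
a=cv2.resize(a,None,fx=3.2,fy=3.2,interpolation=cv2.INTER_CUBIC)
a=cv2.convertScaleAbs(a,alpha=1.6,beta=-20)
cv2.imwrite('pics/top0c.png',a)
E
```

```text
(no output)
```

View pics/top0c.png

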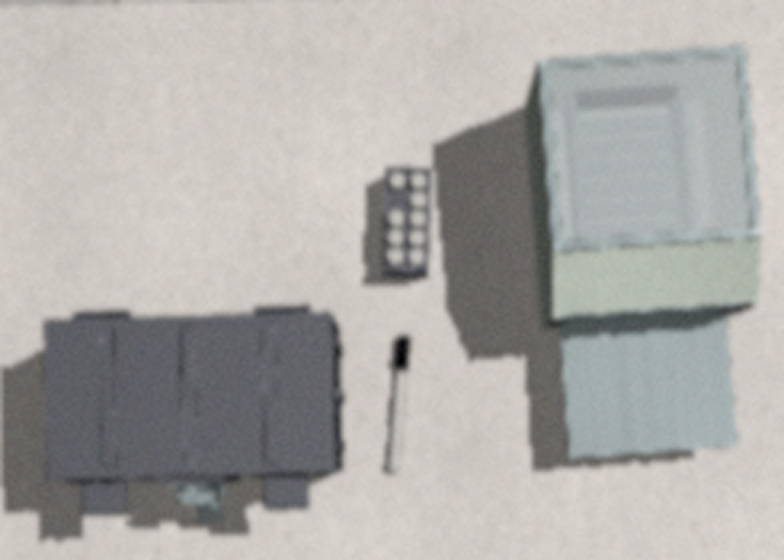

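Crop: the lid's top corners are at (47,480), (337,472), (332,316) and (45,322). The lip fronts are (82,514)-(127,512) and (265,506)-(307,506), and the apron's front corners are (571,458) and (736,446). Next I fit the poses.

```bash
cat > fit.py <<'E'
from h import *
from scipy.optimize import least_squares
def W(p,P): 
    P=np.array(P,float); c,s=np.cos(p[2]),np.sin(p[2])
    return np.c_[p[0]+c*P[:,0]-s*P[:,1],p[1]+s*P[:,0]+c*P[:,1],P[:,2]]
def fit(P,px,p0):
    px=np.array(px,float)/3.2+[155,100]
    f=lambda p:(proj('top',W(p,P))-px).ravel()
    s=least_squares(f,p0,loss='soft_l1'); print(s.x.round(4),np.degrees(s.x[2]).round(2),s.fun.reshape(-1,2).round(1).tolist()); return s.x
if __name__=='__main__':
    fit([(-.07,.125,.154),(-.07,-.125,.154),(.07,-.125,.154),(.07,.125,.154),(-.102,.1,.13),(-.102,.06,.13),(-.102,-.06,.13),(-.102,-.1,.13)],
     [(47,480),(337,472),(332,316),(45,322),(82,514),(127,512),(265,506),(307,506)],[.5,.2,0])
    fit([(-.065,.078,.06),(-.065,-.078,.06),(.059,.078,.06),(.059,-.078,.06)],[(571,458),(736,446),(562,330),(727,318)],[.5,-.2,0])
    print(r.read_state()['joint_pos'])
E
python3 fit.py
```

```text
[ 0.5546  0.1825 -0.    ] -0.0 [[-0.3, -0.2], [-0.1, -0.2], [0.2, -2.1], [-0.4, -1.5], [-0.1, 0.3], [0.1, 0.5], [-0.1, 1.2], [1.0, 0.8]]
[ 0.5562 -0.2285  0.0403] 2.31 [[-0.4, 0.8], [0.7, 0.9], [-0.6, -1.0], [0.3, -0.8]]
[-1.52452403e+00  5.28398812e-01  1.43379393e+00 -1.37505957e-07
  1.18144366e+00 -1.78490455e-01]
```

```bash
cat >> h.py <<'E'
def ori(pitch,head,flip=1):
    """tool x tilted pitch deg from straight down towards heading (deg); jaws horizontal."""
    p,a=np.radians([pitch,head]); h=np.array([np.cos(a),np.sin(a),0])
    x=np.sin(p)*h+[0,0,-np.cos(p)]; y=flip*np.array([-h[1],h[0],0]); return R.from_matrix(np.c_[x,y,np.cross(x,y)])
def roll(Ro,deg): return Ro*R.from_rotvec([np.radians(deg),0,0])
def plan(wps,start=None,mm=55,dg=9.5):
    """wps: (pos,R,claw[,minrows]); prints calls of <=5 rows"""
    s=r.read_state()
    p,Q=(s['tool_pos'],Rq(s['orientation'])) if start is None else start
    p=np.array(p,float); rows=[]
    for w in wps:
        P,T,c=np.array(w[0],float),w[1],w[2]
        P0,Q0=p.copy(),Q; rv=(Q0.inv()*T).as_rotvec()
        n=int(max(np.ceil(np.linalg.norm(P-P0)*1e3/mm),np.ceil(np.degrees(np.linalg.norm(rv))/dg),1,w[3] if len(w)>3 else 1))
        for i in range(1,n+1):
            tp=P0+(P-P0)*i/n; tq=Q0*R.from_rotvec(rv*i/n)
            a=np.degrees((Q.inv()*tq).as_rotvec()).round(1); d=(Q.inv().apply(tp-p)*1e3).round(1)
            rows.append(' '.join('%g'%v for v in [*(a+0),*(d+0),c]))
            p=p+Q.apply(d/1e3); Q=Q*R.from_rotvec(np.radians(a))
    for i in range(0,len(rows),5): print('; '.join(rows[i:i+5]))
def case(P): return np.array([.555,.1825,0])+P
E
python3 - <<'E'
from h import *
s=r.read_state();Q=Rq(s['orientation']);print(Q.as_matrix().round(3))
print((ori(0,0)).as_matrix())
g=case([-.1025,0,.048]); O=ori(45,0); x=O.apply([1,0,0])
for f in (1,-1):
    print(f,np.degrees((Q.inv()*ori(0,0,f)).magnitude()))
    plan([([.40,-.3,.26],ori(10,-20,f),87),([.38,.12,.24],ori(25,0,f),87),(g+.019*x-.08*x+[0,0,.02],ori(45,0,f),60)])
E
```

```text
[[-0.     0.223 -0.975]
 [ 0.002 -0.975 -0.223]
 [-1.    -0.002 -0.   ]]
[[ 0.  0.  1.]
 [ 0.  1.  0.]
 [-1.  0.  0.]]
1 167.1220469415903
-9.2 -0.2 0.8 -2.4 -15.2 -20.2 87; -9.1 -0.3 0.8 -2.6 -11.7 -22.3 87; -9.2 -0.2 0.8 -2.9 -8 -23.9 87; -9.2 -0.3 0.8 -3 -4 -24.9 87; -9.1 -0.2 0.8 -3.2 0 -25.1 87
-9.2 -0.3 0.8 -3.3 4.1 -24.8 87; -9.2 -0.2 0.8 -3.3 8 -23.9 87; -9.1 -0.3 0.8 -3.3 11.7 -22.2 87; -9.2 -0.2 0.8 -3.1 15.2 -20.1 87; -9.2 -0.3 0.8 -3 18.2 -17.3 87
-9.1 -0.2 0.8 -2.9 20.9 -14.3 87; -9.2 -0.3 0.8 -2.5 22.8 -10.7 87; -9.2 -0.2 0.8 -2.3 24.3 -6.9 87; -9.1 -0.3 0.8 -1.9 25.1 -3 87; -9.2 -0.2 0.8 -1.6 25.3 1.1 87
-9.1 -0.3 0.8 -1.3 24.8 5.1 87; -2.4 -1.9 0.8 -1.1 48.5 -20.5 87; -2.4 -1.8 0.7 -1.1 49.2 -18.4 87; -2.4 -1.9 0.8 -1 50.1 -16.2 87; -2.4 -1.8 0.7 -0.8 50.6 -14.2 87
-2.4 -1.9 0.8 -0.5 51.3 -11.9 87; -2.4 -1.8 0.8 -0.3 51.7 -9.8 87; -2.4 -1.9 0.7 0.2 52 -7.7 87; -2.4 -1.8 0.8 0.7 52.4 -5.4 87; 0 -6.7 0 43.1 20.8 -9.3 60
0 -6.7 0 41.7 20.8 -14.2 60; 0 -6.6 0 39.7 20.8 -19 60
-1 12.878489934866321
4.1 1.2 0.4 -4.7 -30.3 -40.4 87; 4.1 1.2 0.3 -4.1 -33.2 -38.2 87; 4.1 1.3 0.4 -3.6 -35.7 -35.8 87; 4.1 1.2 0.4 -3 -38.2 -33.2 87; 4.1 1.2 0.4 -2.6 -40.5 -30.4 87
4.1 1.2 0.3 -2.2 -42.5 -27.6 87; 4.1 1.2 0.4 -2 -44.4 -24.5 87; 4.1 1.2 0.4 -1.8 -46 -21.3 87; -2.4 1.9 -0.8 -1.1 -48.5 20.5 87; -2.4 1.8 -0.7 -1 -49.3 18.3 87
-2.4 1.9 -0.8 -1 -50 16.3 87; -2.4 1.8 -0.7 -0.7 -50.7 14.1 87; -2.4 1.9 -0.8 -0.6 -51.2 12 87; -2.4 1.9 -0.7 -0.2 -51.7 9.7 87; -2.4 1.8 -0.8 0.2 -52.1 7.7 87
-2.3 1.9 -0.7 0.7 -52.3 5.4 87; 0 6.7 0 43 -20.9 9.3 60; 0 6.6 0 41.7 -20.8 14.3 60; 0 6.7 0 39.8 -20.9 18.9 60
```

Request:
play_rows(
  plan="4.1 1.2 0.4 -4.7 -30.3 -40.4 87; 4.1 1.2 0.3 -4.1 -33.2 -38.2 87; 4.1 1.3 0.4 -3.6 -35.7 -35.8 87; 4.1 1.2 0.4 -3 -38.2 -33.2 87; 4.1 1.2 0.4 -2.6 -40.5 -30.4 87",
)

```text
t: 0.72
tool_pos: [0.303, -0.4148, 0.246]
orientation: [-0.041, 0.743, -0.055, -0.666]
ft_force: [0.5, 0.0, -0.2]
finger_gap: 0.0871
```

Request:
play_rows(
  plan="4.1 1.2 0.3 -2.2 -42.5 -27.6 87; 4.1 1.2 0.4 -2 -44.4 -24.5 87; 4.1 1.2 0.4 -1.8 -46 -21.3 87; -2.4 1.9 -0.8 -1.1 -48.5 20.5 87; -2.4 1.8 -0.7 -1 -49.3 18.3 87",
)

```text
t: 1.35
tool_pos: [0.395, -0.1937, 0.2548]
orientation: [-0.083, 0.78, -0.1, -0.612]
ft_force: [0.3, 0.5, -0.3]
finger_gap: 0.0868
```

Request:
play_rows(
  plan="-2.4 1.9 -0.8 -1 -50 16.3 87; -2.4 1.8 -0.7 -0.7 -50.7 14.1 87; -2.4 1.9 -0.8 -0.6 -51.2 12 87; -2.4 1.9 -0.7 -0.2 -51.7 9.7 87; -2.4 1.8 -0.8 0.2 -52.1 7.7 87",
)

```text
t: 1.98
tool_pos: [0.382, 0.0683, 0.2421]
orientation: [-0.013, 0.835, -0.017, -0.55]
ft_force: [0.2, -1.1, -0.4]
finger_gap: 0.0871
```

```bash
python3 - <<'E'
from h import *
g=case([-.1025,0,.048]); O=ori(45,0,-1); x=O.apply([1,0,0])
plan([(g+.019*x-.1*x+[0,0,.03],O,60)])
E
```

```text
-0.7 7.3 -0.4 33.9 -38.1 11.5 60; -0.7 7.2 -0.4 32.5 -38 15.3 60; -0.7 7.3 -0.4 30.7 -38 18.9 60
```

Request:
play_rows(
  plan="-0.7 7.3 -0.4 33.9 -38.1 11.5 60; -0.7 7.2 -0.4 32.5 -38 15.3 60; -0.7 7.3 -0.4 30.7 -38 18.9 60; 0 0 0 0 0 0 60; 0 0 0 0 0 0 60",
)

```text
t: 2.6
tool_pos: [0.3957, 0.1081, 0.2135]
orientation: [-0.002, 0.877, -0.015, -0.48]
ft_force: [0.8, -0.4, 0.5]
finger_gap: 0.0603
```

```bash
python3 - <<'E'
from h import *
im=snap('wrist','w1'); s=r.read_state(); print(s['tool_pos'],s['joint_pos'].round(2),Rq(s['orientation']).as_matrix().round(3))
np.save('w1T.npy',cal('wrist')[1])
P=[case(p) for p in ([-.1025,0,.048],[-.086,0,.098],[-.091,.08,.13],[-.091,-.08,.13],[-.07,.125,.154],[-.07,-.125,.154])]
q=proj('wrist',P);print(q.round(0))
for u,v in q: 
    cv2.circle(im,(int(u),int(v)),3,(0,0,255),1)
cv2.imwrite('pics/w1m.png',im)
E
```

```text
[0.39578922 0.10792407 0.2136058 ] [ 0.02  0.16  2.35 -0.51  0.07  2.12] [[ 0.539 -0.028 -0.842]
 [-0.024 -1.     0.018]
 [-0.842  0.011 -0.539]]
[[210. 230.]
 [200. 201.]
 [ 98. 197.]
 [284. 192.]
 [ 30. 163.]
 [338. 157.]]
```

View pics/w1m.png

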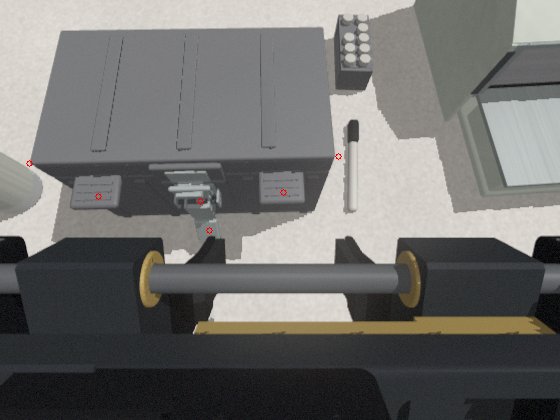

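The overlay fits within about 2 mm: predicted lid corners are (30,163) and (338,157), seen at (33,163) and (333,157). The arm stopped short because j5 is near 0 and j3 near its limit, so 45° pitch is too steep this close in. I'll use about 30°.

```bash
python3 - <<'E'
from h import *
O=ori(30,0,-1)
s=r.read_state(); 
plan([([.41,.1825,.15],O,50)])
E
```

```text
-0.5 -1.3 -0.7 29.7 -37.8 11.8 50; -0.6 -1.3 -0.7 30.4 -37.6 10.9 50
```

Request:
play_rows(
  plan="-0.5 -1.3 -0.7 29.7 -37.8 11.8 50; -0.6 -1.3 -0.7 30.4 -37.6 10.9 50; 0 0 0 0 0 0 50",
)

```text
t: 3.02
tool_pos: [0.4047, 0.1434, 0.1887]
orientation: [-0.001, 0.867, -0.006, -0.497]
ft_force: [-0.0, 0.0, -0.0]
finger_gap: 0.0505
```

```bash
cat > kin.py <<'E'
from h import *
from scipy.optimize import least_squares
def fk(q,k):
    a1,d1,L2,a3,L3,L6,=k
    Rz=lambda t:R.from_euler('z',t); Ry=lambda t:R.from_euler('y',t)
    A=Rz(q[0]); p=A.apply([a1,0,d1]); A=A*Ry(q[1]); p=p+A.apply([0,0,L2]); A=A*Ry(q[2]); p=p+A.apply([-a3,0,L3])
    A=A*Rz(q[3])*Ry(q[4]); p=p+A.apply([0,0,L6]); A=A*Rz(q[5])
    m=A.as_matrix(); return p,A
S=[([-1.5245,.5284,1.43379,0,1.18144,-.17849],[.1393,-.60858,.22165])]
E
python3 - <<'E'
from kin import *
s=r.read_state(); print(s['joint_pos'].tolist(),s['tool_pos'].tolist()); Q=Rq(s['orientation'])
print(Q.as_matrix().round(3)); A=fk(s['joint_pos'],[0]*6)[1].as_matrix(); print(A.round(3))
O=ori(30,0,-1); plan([([.41,.1825,.15],O,50)])
E
```

```text
[0.13557848069207695, 0.25752788686169276, 2.3068553953287334, -0.9735727334428887, 0.09363303851782184, 2.666209858279128] [0.40471874386203116, 0.14340326741776646, 0.188689700325262]
[[ 0.505 -0.01  -0.863]
 [-0.009 -1.     0.007]
 [-0.863  0.005 -0.505]]
[[ 0.01   0.863  0.505]
 [ 1.    -0.007 -0.009]
 [-0.005  0.505 -0.863]]
-0.2 -0.2 -0.3 17.9 -19.7 7.6 50; -0.2 -0.1 -0.2 17.9 -19.6 7.5 50
```

```bash
python3 - <<'E'
from h import *
s=r.read_state(); Q=Rq(s['orientation'])
mid=roll(ori(20,0,-1),-95); plan([([.40,.17,.20],mid,50),([.41,.1825,.15],ori(25,0,1),50)],dg=10.5)
E
```

```text
-9.5 -0.7 -0.9 -1.2 -2.6 -0.1 50; -9.5 -0.8 -0.9 -1.2 -2.7 -0.6 50; -9.5 -0.7 -0.9 -1.2 -2.4 -1 50; -9.6 -0.8 -0.9 -1.2 -2.4 -1.4 50; -9.5 -0.7 -0.9 -1.1 -2.1 -1.7 50
-9.5 -0.8 -0.9 -1.1 -1.8 -2 50; -9.5 -0.7 -0.9 -1.2 -1.4 -2.3 50; -9.5 -0.8 -0.9 -1.1 -1.1 -2.4 50; -9.5 -0.7 -0.9 -1.2 -0.6 -2.6 50; -9.5 -0.8 -0.9 -1.2 -0.3 -2.7 50
-9.4 -0.5 0.4 5.6 -0.7 -1.5 50; -9.5 -0.4 0.4 5.6 -0.5 -1.6 50; -9.4 -0.5 0.5 5.6 -0.3 -1.7 50; -9.5 -0.4 0.4 5.5 -0.1 -1.8 50; -9.4 -0.5 0.4 5.6 0.3 -1.8 50
-9.5 -0.4 0.4 5.5 0.4 -1.8 50; -9.4 -0.5 0.4 5.5 0.8 -1.8 50; -9.4 -0.4 0.5 5.5 1 -1.6 50; -9.5 -0.5 0.4 5.6 1.1 -1.5 50
```

Request:
play_rows(
  plan="-9.5 -0.7 -0.9 -1.2 -2.6 -0.1 50; -9.5 -0.8 -0.9 -1.2 -2.7 -0.6 50; -9.5 -0.7 -0.9 -1.2 -2.4 -1 50; -9.6 -0.8 -0.9 -1.2 -2.4 -1.4 50; -9.5 -0.7 -0.9 -1.1 -2.1 -1.7 50",
)

```text
t: 3.65
tool_pos: [0.4029, 0.1495, 0.1935]
orientation: [0.232, 0.82, 0.154, -0.499]
ft_force: [0.4, -0.3, -0.2]
finger_gap: 0.05
```

Request:
play_rows(
  plan="-9.5 -0.8 -0.9 -1.1 -1.8 -2 50; -9.5 -0.7 -0.9 -1.2 -1.4 -2.3 50; -9.5 -0.8 -0.9 -1.1 -1.1 -2.4 50; -9.5 -0.7 -0.9 -1.2 -0.6 -2.6 50; -9.5 -0.8 -0.9 -1.2 -0.3 -2.7 50",
)

```text
t: 4.28
tool_pos: [0.4036, 0.1624, 0.2006]
orientation: [0.528, 0.635, 0.367, -0.429]
ft_force: [-0.0, 0.0, -0.4]
finger_gap: 0.0501
```

```bash
python3 - <<'E'
from h import *
s=r.read_state(); print(s['joint_pos'].tolist(),s['tool_pos'].tolist())
plan([([.41,.1825,.15],ori(25,0,1),50)],dg=10.5)
E
```

```text
[0.15697138861092408, 0.21898792131503542, 2.1651357953918335, -0.11765643318253613, 0.39078124033941947, 0.4301341535860614] [0.4036360967476032, 0.1624383694074751, 0.20055836754833867]
-10 -0.3 0.3 5 -1.6 -1.7 50; -10 -0.4 0.2 4.9 -1.2 -2 50; -10 -0.3 0.3 4.9 -1 -2.2 50; -10 -0.3 0.3 5 -0.5 -2.3 50; -10 -0.4 0.3 4.9 -0.2 -2.5 50
-10 -0.3 0.2 4.8 0.3 -2.4 50; -10 -0.3 0.3 4.9 0.7 -2.4 50; -10 -0.4 0.3 4.9 1 -2.3 50; -10 -0.3 0.3 4.8 1.4 -2.1 50; -10 -0.3 0.2 4.9 1.7 -1.9 50
```

Request:
play_rows(
  plan="-10 -0.3 0.3 5 -1.6 -1.7 50; -10 -0.4 0.2 4.9 -1.2 -2 50; -10 -0.3 0.3 4.9 -1 -2.2 50; -10 -0.3 0.3 5 -0.5 -2.3 50; -10 -0.4 0.3 4.9 -0.2 -2.5 50",
)

```text
t: 4.9
tool_pos: [0.407, 0.1723, 0.1751]
orientation: [0.757, 0.35, 0.498, -0.237]
ft_force: [0.4, 0.8, 0.8]
finger_gap: 0.0503
```

Request:
play_rows(
  plan="-10 -0.3 0.2 4.8 0.3 -2.4 50; -10 -0.3 0.3 4.9 0.7 -2.4 50; -10 -0.4 0.3 4.9 1 -2.3 50; -10 -0.3 0.3 4.8 1.4 -2.1 50; -10 -0.3 0.2 4.9 1.7 -1.9 50",
)

```text
t: 5.52
tool_pos: [0.4104, 0.182, 0.1499]
orientation: [0.844, -0.001, 0.537, -0.001]
ft_force: [0.2, -0.3, -0.2]
finger_gap: 0.0499
```

```bash
cat > kin.py <<'E'
from h import *
from scipy.optimize import least_squares
Rz=lambda t:R.from_euler('z',t); Ry=lambda t:R.from_euler('y',t)
M=R.from_matrix(np.array([[0,-1,0],[0,0,-1],[1,0,0]],float))
def fk(q,k):
    b,d1,L2,a3,L3,L6,a1=k
    A=Rz(q[0]); p=A.apply([a1,b,d1]); A=A*Ry(q[1]); p=p+A.apply([0,0,L2]); A=A*Ry(q[2]); p=p+A.apply([a3,0,L3])
    A=A*Rz(q[3])*Ry(q[4]); p=p+A.apply([0,0,L6]); A=A*Rz(q[5]); return p,A*M
S=[([-1.5245,.528399,1.433794,0,1.181444,-.17849],[.139299,-.608576,.221648]),
([0.13557848069207695, 0.25752788686169276, 2.3068553953287334, -0.9735727334428887, 0.09363303851782184, 2.666209858279128],[0.40471874386203116, 0.14340326741776646, 0.188689700325262]),
([0.15697138861092408, 0.21898792131503542, 2.1651357953918335, -0.11765643318253613, 0.39078124033941947, 0.4301341535860614],[0.4036360967476032, 0.1624383694074751, 0.20055836754833867])]
def kfit(extra=()):
    D=S+list(extra); f=lambda k:np.r_[np.concatenate([fk(q,k)[0]-p for q,p in D]),1e-3*(k-k0)]
    k0=np.array([.1,.4,.4,0,.4,.25,0]); s=least_squares(f,k0); print(s.x.round(4),np.abs(s.fun[:3*len(D)]).max()); return s.x
LO=np.array([-3.08,-.75,.22,-1.43,0,-2.85]);HI=np.array([3.08,2.2,2.44,4.57,2.65,2.85])
def ik(p,Q,q0,k):
    f=lambda q:(lambda P,A:np.r_[(P-p)*5,(A.inv()*Q).as_rotvec()])(*fk(q,k))
    best=None
    for j in range(6):
        g=np.clip(q0+np.random.default_rng(j).normal(0,.3*(j>0),6),LO+.01,HI-.01)
        s=least_squares(f,g,bounds=(LO,HI))
        if best is None or s.cost<best.cost-1e-8: best=s
        if best.cost<1e-8: break
    P,A=fk(best.x,k); return best.x.round(2),np.linalg.norm(P-p)*1e3,np.degrees((A.inv()*Q).magnitude())
E
python3 - <<'E'
from kin import *
s=r.read_state(); e=(s['joint_pos'],s['tool_pos']); print(e, Rq(s['orientation']).as_matrix().round(3)[:,0])
k=kfit([e]); np.save('k.npy',k)
for pt in (15,20,25,30,35,45):
    O=ori(pt,0,1);x=O.apply([1,0,0])
    print(pt)
    for th in (0,40,70,103):
        a=np.radians(18.3+th); g=case([-.086-.056*np.sin(a),0,.098-.056*np.cos(a)])
        print('  ',th,*ik(g+.015*x,O,s['joint_pos'],k))
E
```

```text
(array([ 0.23864406,  0.37323303,  2.23224059, -0.74809697,  0.15054035,
       -0.61131658]), array([0.41039719, 0.18200746, 0.14990496])) [ 0.423 -0.002 -0.906]
[1.110e-01 2.741e-01 5.879e-01 1.141e-01 3.917e-01 3.054e-01 1.000e-04] 6.163406665843363e-06
15
   0 [ 0.18  0.68  2.1  -0.41  0.12 -0.99] 1.848977916635355e-08 6.429941846294847e-09
   40 [ 0.2   0.61  2.15 -0.41  0.13 -0.98] 3.433175098891678e-13 6.134431714855069e-14
   70 [ 0.2   0.54  2.16 -0.27  0.2  -1.11] 1.2997656172713998e-08 2.845339156173857e-09
   103 [ 0.2   0.46  2.12 -0.17  0.31 -1.22] 2.1530514534382284e-11 5.725326246296309e-12
20
   0 [ 0.2   0.69  2.13 -1.43  0.07  0.05] 2.0035949946319667 1.4918081739174582
   40 [ 0.21  0.62  2.19 -1.43  0.07  0.06] 1.811467086777066 1.272162048697398
   70 [ 0.22  0.55  2.21 -1.12  0.08 -0.25] 9.08711833872599e-11 4.1708911057436755e-11
   103 [ 0.21  0.47  2.17 -0.43  0.17 -0.95] 6.231835273972305e-09 1.2855661412982597e-09
25
   0 [ 0.21  0.68  2.12 -1.43  0.09  0.06] 7.557905141922222 5.653014820833872
   40 [ 0.23  0.61  2.18 -1.43  0.1   0.08] 7.577322389031287 
[... 463 characters left out ...]
.12  0.08] 6.476446851612452 4.431649521889467
35
   0 [ 0.26  0.67  2.1  -1.43  0.15  0.11] 18.458592171475033 13.936946759654125
   40 [ 0.28  0.6   2.17 -1.43  0.17  0.13] 18.8581912350555 13.46089121182154
   70 [ 0.28  0.53  2.2  -1.43  0.17  0.13] 16.587469747324757 11.485151327877292
   103 [ 0.27  0.47  2.21 -1.43  0.16  0.1 ] 12.31025120757307 8.478713539691249
45
   0 [ 0.32  0.66  2.08 -1.43  0.25  0.18] 28.984064777386124 22.1240236797197
   40 [ 0.36  0.59  2.14 -1.43  0.27  0.21] 29.679511863701652 21.461485169240206
   70 [ 0.35  0.52  2.18 -1.43  0.27  0.2 ] 27.700478156168106 19.455391205083448
   103 [ 0.33  0.46  2.19 -1.43  0.24  0.16] 23.65995626965271 16.535168950063753
```

```bash
python3 - <<'E'
from kin import *
k=np.load('k.npy')
for fl in (1,-1):
  for pt in (30,45):
    O=ori(pt,0,fl);x=O.apply([1,0,0])
    for th in (0,70,103):
        a=np.radians(18.3+th); g=case([-.086-.056*np.sin(a),0,.098-.056*np.cos(a)])
        print(fl,pt,th,*[ik(g+.015*x,O,np.array([.25,.6,2.1,j,.2,0]),k) for j in (2.8,4)])
for fl in (1,-1):
  for pt in (0,20):
    for th in (0,40,80):
        a=np.radians(th); c,s=np.cos(a),np.sin(a); O=ori(pt,0,fl);x=O.apply([1,0,0])
        l=case([.07-.161*c+.0055*s,-.08,.1245+.161*s+.0055*c]); print('lid',fl,pt,th,l.round(3),ik(l+.019*x,O,np.array([.1,.5,2.1,0,.3,-1.2*fl]),k))
E
```

```text
1 30 0 (array([0.22, 0.76, 2.26, 3.42, 0.41, 1.51]), np.float64(2.000788872200506e-10), np.float64(4.809658387864863e-11)) (array([0.22, 0.76, 2.26, 3.42, 0.41, 1.51]), np.float64(7.877466469320418e-09), np.float64(7.132033746513308e-10))
1 30 70 (array([0.25, 0.62, 2.33, 3.52, 0.34, 1.42]), np.float64(2.2548736224414668e-13), np.float64(1.9083328088781104e-14)) (array([0.25, 0.62, 2.33, 3.52, 0.34, 1.42]), np.float64(8.914811340122057e-11), np.float64(4.034114515666303e-11))
1 30 103 (array([0.24, 0.51, 2.29, 3.75, 0.21, 1.18]), np.float64(2.204386723486035e-07), np.float64(5.162559466039743e-08)) (array([0.24, 0.51, 2.29, 3.75, 0.21, 1.18]), np.float64(4.354180838654429e-09), np.float64(1.273069101573861e-09))
1 45 0 (array([0.27, 0.97, 2.4 , 3.36, 1.01, 1.64]), np.float64(3.6506759942727967e-13), np.float64(1.1900545917936406e-14)) (array([0.27, 0.97, 2.4 , 3.36, 1.01, 1.64]), np.float64(1.1891992897424687e-11), np.float64(3.617153543600334e-12))
1 45 70 (array([0.34, 0.79, 2.44, 3.49, 0.84, 1.59]), np.float64(5.333398250090034), np.float64(2.128508931885383)) (array([0.34, 0.79, 
[... 2966 characters left out ...]
1.55]), np.float64(1.1102230246251565e-13), np.float64(7.479207552122251e-15))
lid -1 0 80 [0.602 0.102 0.284] (array([-0.01,  0.46,  1.42,  0.  ,  1.26,  1.56]), np.float64(1.3055922860927836e-08), np.float64(4.108815477209586e-09))
lid -1 20 0 [0.464 0.102 0.13 ] (array([-0.02,  0.48,  2.15,  0.05,  0.17,  1.5 ]), np.float64(5.141768007172023e-10), np.float64(1.1984281656059637e-10))
lid -1 20 40 [0.505 0.102 0.232] (array([-0.02,  0.3 ,  1.95,  0.01,  0.54,  1.54]), np.float64(3.6731577094952316e-08), np.float64(1.2132398080329847e-08))
lid -1 20 80 [0.602 0.102 0.284] (array([-0.02,  0.35,  1.68,  0.01,  0.77,  1.55]), np.float64(3.780060772447684e-12), np.float64(3.703272461623499e-13))
```

```bash
cat >> kin.py <<'E'
def jplan(q0,q1,n,claw,k,pz=lambda t:t):
    p,Q=fk(q0,k); rows=[]; wp=[]
    for i in range(1,n+1):
        tp,tq=fk(q0+(q1-q0)*i/n,k); wp.append((tp,tq,claw,1))
        print(tp.round(3),tq.as_matrix()[:,0].round(2)) if i%4==0 else 0
    plan(wp,start=(p,Q),mm=62,dg=10.7)
E
python3 - <<'E'
from kin import *
k=np.load('k.npy'); s=r.read_state()
O=ori(32,0,-1);x=O.apply([1,0,0]); g=case([-.1036,0,.0448])
for b in (.06,.045): print(ik(g+.015*x-b*x,O,np.array([.25,.6,2.3,3.5,.3,-1.6]),k))
q1=ik(g+.015*x-.06*x,O,np.array([.25,.6,2.3,3.5,.3,-1.6]),k)[0]
jplan(s['joint_pos'],q1,22,50,k)
E
```

```text
(array([ 0.25,  0.64,  2.34,  3.49,  0.4 , -1.68]), np.float64(2.947144443463101e-07), np.float64(1.3783655527875168e-07))
(array([ 0.24,  0.68,  2.33,  3.46,  0.42, -1.65]), np.float64(1.3502623414725757e-10), np.float64(2.51342479952186e-11))
[0.359 0.204 0.115] [ 0.26  0.07 -0.96]
[0.332 0.25  0.1  ] [ 0.18  0.22 -0.96]
[0.346 0.29  0.1  ] [ 0.23  0.35 -0.91]
[0.391 0.287 0.101] [ 0.39  0.34 -0.85]
[0.427 0.227 0.091] [ 0.52  0.15 -0.84]
8 2.7 0.2 3.5 2.4 -16.3 50; 8 2.7 0.3 3.5 2.2 -16.2 50; 8 2.7 0.3 3.5 2.2 -15.9 50; 8 2.7 0.4 3.6 2.2 -15.6 50; 8 2.6 0.4 3.6 2.5 -14.8 50
8.1 2.5 0.6 3.6 2.8 -14.1 50; 8 2.5 0.7 3.5 3.2 -13.1 50; 8.1 2.2 0.8 3.6 3.8 -11.9 50; 8.1 2.1 1 3.5 4.6 -10.6 50; 8.1 2 1.2 3.4 5.5 -9.3 50
8 1.7 1.5 3.3 6.5 -7.9 50; 8.1 1.5 1.6 3.2 7.7 -6.3 50; 8 1.3 1.9 3 9 -4.7 50; 8 1.1 2.2 2.9 10.4 -3.2 50; 8 0.9 2.4 2.6 11.9 -1.6 50
7.9 0.6 2.8 2.5 13.5 0 50; 7.8 0.4 3 2.3 15 1.4 50; 7.7 0.1 3.3 2.1 16.8 3 50; 7.7 0 3.6 1.8 18.3 4.3 50; 7.5 -0.3 3.9 1.7 20 5.6 50
7.4 -0.5 4.1 1.5 21.6 6.8 50; 7.3 -0.7 4.4 1.3 23.1 8 50
```

Request:
play_rows(
  plan="8 2.7 0.2 3.5 2.4 -16.3 50; 8 2.7 0.3 3.5 2.2 -16.2 50; 8 2.7 0.3 3.5 2.2 -15.9 50; 8 2.7 0.4 3.6 2.2 -15.6 50; 8 2.6 0.4 3.6 2.5 -14.8 50",
)

```text
t: 6.15
tool_pos: [0.3494, 0.2151, 0.1098]
orientation: [0.724, 0.299, 0.596, -0.175]
ft_force: [-0.1, -0.4, -0.4]
finger_gap: 0.0501
```

```bash
python3 - <<'E'
from kin import *
s=r.read_state();print(s['joint_pos'].round(3))
E
```

```text
[ 0.242  0.434  2.256  0.227  0.208 -0.856]
```

Request:
play_rows(
  plan="8.1 2.5 0.6 3.6 2.8 -14.1 50; 8 2.5 0.7 3.5 3.2 -13.1 50; 8.1 2.2 0.8 3.6 3.8 -11.9 50; 8.1 2.1 1 3.5 4.6 -10.6 50; 8.1 2 1.2 3.4 5.5 -9.3 50",
)

```text
t: 6.78
tool_pos: [0.3351, 0.2744, 0.0995]
orientation: [0.523, 0.567, 0.553, -0.315]
ft_force: [-0.6, -0.8, 0.6]
finger_gap: 0.0501
```

Request:
play_rows(
  plan="8 1.7 1.5 3.3 6.5 -7.9 50; 8.1 1.5 1.6 3.2 7.7 -6.3 50; 8 1.3 1.9 3 9 -4.7 50; 8 1.1 2.2 2.9 10.4 -3.2 50; 8 0.9 2.4 2.6 11.9 -1.6 50",
)

```text
t: 7.4
tool_pos: [0.3812, 0.2933, 0.1026]
orientation: [0.291, 0.77, 0.39, -0.413]
ft_force: [1.0, 0.5, -0.6]
finger_gap: 0.0498
```

```bash
python3 - <<'E'
from kin import *
k=np.load('k.npy');s=r.read_state();print(s['joint_pos'].round(3))
O=ori(32,0,-1);x=O.apply([1,0,0]); g=case([-.1036,0,.0448])
q1=ik(g+.015*x-.07*x,O,np.array([.25,.6,2.3,3.5,.3,-1.6]),k)[0]; print(q1)
jplan(s['joint_pos'],q1,8,50,k)
E
```

```text
[ 0.246  0.555  2.305  2.157  0.323 -1.346]
[ 0.25  0.61  2.34  3.51  0.38 -1.7 ]
[0.42  0.254 0.102] [ 0.5   0.23 -0.84]
[0.426 0.181 0.092] [ 0.53 -0.   -0.85]
6.8 0.5 2.6 1 12.5 -0.4 50; 6.7 0.4 2.7 0.9 13.5 0.7 50; 6.7 0.2 2.9 0.8 14.5 1.7 50; 6.6 0 3 0.6 15.5 2.8 50; 6.6 -0.1 3.2 0.5 16.5 3.8 50
6.5 -0.3 3.4 0.5 17.5 4.7 50; 6.5 -0.5 3.5 0.3 18.4 5.7 50; 6.4 -0.6 3.7 0.2 19.3 6.4 50
```

Request:
play_rows(
  plan="6.8 0.5 2.6 1 12.5 -0.4 50; 6.7 0.4 2.7 0.9 13.5 0.7 50; 6.7 0.2 2.9 0.8 14.5 1.7 50; 6.6 0 3 0.6 15.5 2.8 50; 6.6 -0.1 3.2 0.5 16.5 3.8 50",
)

```text
t: 8.02
tool_pos: [0.425, 0.2371, 0.1005]
orientation: [0.103, 0.865, 0.16, -0.464]
ft_force: [-0.0, -0.4, 0.7]
finger_gap: 0.0503
```

Request:
play_rows(
  plan="6.5 -0.3 3.4 0.5 17.5 4.7 50; 6.5 -0.5 3.5 0.3 18.4 5.7 50; 6.4 -0.6 3.7 0.2 19.3 6.4 50; 0 0 0 0 0 0 50",
)

```text
t: 8.52
tool_pos: [0.4248, 0.1814, 0.0911]
orientation: [0.002, 0.875, 0.0, -0.484]
ft_force: [0.6, 0.2, 0.2]
finger_gap: 0.0502
```

```bash
python3 - <<'E'
from kin import *
k=np.load('k.npy');s=r.read_state();print(s['joint_pos'].round(3),s['tool_pos'],Rq(s['orientation']).as_matrix()[:,0].round(3))
im=snap('wrist','w2')
P=[case(p) for p in ([-.1025,0,.048],[-.1025,.012,.048],[-.1025,-.012,.048],[-.086,0,.098],[-.091,.08,.13],[-.091,-.08,.13],[-.111,0,.032])]
for u,v in proj('wrist',P): cv2.circle(im,(int(u),int(v)),2,(0,0,255),-1)
cv2.imwrite('pics/w2m.png',im)
O=ori(32,0,-1);x=O.apply([1,0,0]); g=case([-.1036,0,.0448])
plan([(g+.015*x,O,50,3)])
E
```

```text
[ 0.25   0.61   2.34   3.51   0.376 -1.705] [0.42483818 0.18141212 0.0910798 ] [ 0.531 -0.001 -0.848]
0.1 0 0 22.8 -0.2 0.8 50; 0.1 -0.1 0 22.7 -0.2 0.8 50; 0 0 0 22.8 -0.2 0.7 50
```

View pics/w2m.png

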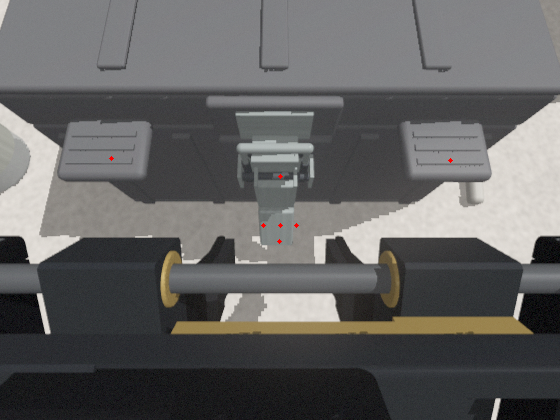

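The wrist view shows the lever's flare at about (277,228), between the fingers. The predicted points sit about 2 mm to the right, so I shift the case y by +2 mm and close in.

Request:
play_rows(
  plan="0 0 0 22.8 -1 0.8 50; 0 0 0 22.7 -1 0.8 50; 0 0 0 22.8 -1 0.7 50; 0 0 0 0 0 0 10; 0 0 0 0 0 0 10",
)

```text
t: 9.2
tool_pos: [0.4586, 0.1854, 0.032]
orientation: [0.001, 0.875, 0.001, -0.485]
ft_force: [-0.4, -0.3, -0.3]
finger_gap: 0.0373
```

Request:
play_rows(
  plan="0 0 0 0 0 0 10; 0 0 0 0 0 0 10; 0 0 0 0 0 0 10",
)

```text
t: 9.57
tool_pos: [0.4586, 0.1843, 0.0323]
orientation: [0.0, 0.875, -0.001, -0.484]
ft_force: [0.5, -7.1, 0.3]
finger_gap: 0.0235
```

```bash
sed -i 's/.555,.1825,0/.555,.1843,0/' h.py; python3 - <<'E'
from kin import *
k=np.load('k.npy');s=r.read_state();print(s['joint_pos'].round(3),s['tool_pos'],s['ft_force'],s['moment'],s['finger_gap'])
Q=Rq(s['orientation']); p0=s['tool_pos']; x0=Q.apply([1,0,0]); c=p0-.019*x0
pin=case([-.086,0,.098]); d=c-pin; R0=np.hypot(d[0],d[2]); a0=np.arctan2(-d[0],-d[2]); print(R0,np.degrees(a0))
wp=[]
for i in range(1,16):
    th=np.radians(7.1*i); a=a0+th; O=ori(32-1.0*i,0,-1); cc=np.array([pin[0]-R0*np.sin(a),p0[1],pin[2]-R0*np.cos(a)])
    wp.append((cc+.019*O.apply([1,0,0]),O,10))
    if i%3==0: print(np.degrees(th),ik(wp[-1][0],O,s['joint_pos'],k))
plan(wp)
E
```

```text
[ 0.234  0.784  2.282  3.411  0.486 -1.611] [0.45862364 0.1842548  0.03234806] [ 0.45672031 -7.14549309  0.30053726] [-1.15374818  0.21389439 -0.63739084] 0.023469765966428392
0.053608727720737645 22.438722337311134
21.299999999999997 (array([ 0.23,  0.73,  2.29,  3.45,  0.38, -1.65]), np.float64(7.826887776381084e-12), np.float64(4.759672451454412e-12))
42.599999999999994 (array([ 0.23,  0.66,  2.27,  3.56,  0.25, -1.76]), np.float64(1.7831413853204744e-09), np.float64(1.0590049945087585e-09))
63.89999999999999 (array([ 0.23,  0.58,  2.24,  4.03,  0.11, -2.25]), np.float64(1.0466465269456829e-12), np.float64(6.848927756474991e-13))
85.19999999999999 (array([ 0.21,  0.53,  2.23,  4.57,  0.06, -2.81]), np.float64(3.86713816306583), np.float64(2.644191813463458))
106.5 (array([ 0.18,  0.5 ,  2.23,  4.57,  0.03, -2.83]), np.float64(10.03796620988512), np.float64(6.868107744264028))
0 -1.1 -0.1 -5.6 0 3.9 10; 0 -1 0 -6 0 3.2 10; 0 -1 0 -6.3 0 2.6 10; 0 -1 0 -6.4 0 1.9 10; 0 -1 0 -6.6 0 1.2 10
0 -1 0 -6.6 0 0.5 10; 0 -1 0 -6.6 0 -0.2 10; 0 -1 0 -6.6 0 -0.9 10; 0 -1 0 -6.3 0 -1.5 10; 0 -1 0 -6.2 0 -2.3 10
0 -1 0 -5.8 0 -2.9 10; 0 -1 0 -5.4 0 -3.5 10; 0 -1 0 -5 0 -4 10; 0 -1 0 -4.5 0 -4.5 10; 0 -1 0 -4 0 -5 10
```

```bash
python3 - <<'E'
from kin import *
k=np.load('k.npy');s=r.read_state()
Q=Rq(s['orientation']); p0=s['tool_pos']; x0=Q.apply([1,0,0]); c=p0-.019*x0
pin=case([-.086,0,.098]); d=c-pin; R0=np.hypot(d[0],d[2]); a0=np.arctan2(-d[0],-d[2])
wp=[]; q=s['joint_pos']
for i in range(1,16):
    th=np.radians(7.1*i); a=a0+th; cc=np.array([pin[0]-R0*np.sin(a),p0[1],pin[2]-R0*np.cos(a)])
    wp.append((cc+.019*x0,Q,10))
    if i%5==0: print(np.degrees(th),ik(wp[-1][0],Q,q,k))
plan(wp)
E
```

```text
35.5 (array([ 0.25,  0.73,  2.33,  3.43,  0.49, -1.61]), np.float64(1.5290409521455635e-08), np.float64(2.7089422568316734e-09))
71.0 (array([ 0.26,  0.63,  2.34,  3.51,  0.39, -1.69]), np.float64(9.492166848880537e-10), np.float64(1.0883391123700242e-10))
106.5 (array([ 0.25,  0.53,  2.29,  3.69,  0.26, -1.89]), np.float64(3.460307405742317e-08), np.float64(2.102693922717769e-08))
0 0 0 -5.6 0 3.5 10; 0 0 0 -6.1 0.1 2.8 10; 0 0 0 -6.3 0 2 10; 0 0 0 -6.5 0 1.3 10; 0 0 0 -6.6 0 0.4 10
0 0 0 -6.7 0 -0.4 10; 0 0 0 -6.5 0 -1.3 10; 0 0 0 -6.3 0 -2 10; 0 0 0 -6 0 -2.8 10; 0 0 0 -5.7 0 -3.5 10
0 0 0 -5.1 0 -4.2 10; 0 0 0 -4.6 0 -4.8 10; 0 0 0 -4 0 -5.3 10; 0 0 0 -3.3 0 -5.8 10; 0 0 0 -2.5 0 -6.1 10
```

Request:
play_rows(
  plan="0 0 0 -5.6 0 3.5 10; 0 0 0 -6.1 0.1 2.8 10; 0 0 0 -6.3 0 2 10; 0 0 0 -6.5 0 1.3 10; 0 0 0 -6.6 0 0.4 10",
)

```text
t: 10.2
tool_pos: [0.4327, 0.1842, 0.0525]
orientation: [0.0, 0.874, -0.001, -0.486]
ft_force: [1.5, -6.8, -4.5]
finger_gap: 0.0233
```

Request:
play_rows(
  plan="0 0 0 -6.7 0 -0.4 10; 0 0 0 -6.5 0 -1.3 10; 0 0 0 -6.3 0 -2 10; 0 0 0 -6 0 -2.8 10; 0 0 0 -5.7 0 -3.5 10",
)

```text
t: 10.82
tool_pos: [0.4224, 0.1841, 0.0834]
orientation: [0.0, 0.873, -0.0, -0.488]
ft_force: [-0.6, -7.2, -6.3]
finger_gap: 0.0238
```

Request:
play_rows(
  plan="0 0 0 -5.1 0 -4.2 10; 0 0 0 -4.6 0 -4.8 10; 0 0 0 -4 0 -5.3 10; 0 0 0 -3.3 0 -5.8 10; 0 0 0 -2.5 0 -6.1 10",
)

```text
t: 11.45
tool_pos: [0.4297, 0.1842, 0.1122]
orientation: [0.001, 0.871, 0.001, -0.492]
ft_force: [-9.0, -8.0, -3.5]
finger_gap: 0.0233
```

```bash
python3 - <<'E'
from h import *
snap('wrist','w3'); a=snap('side','s3')
cv2.imwrite('pics/s3c.png',cv2.resize(a[180:330,170:350],None,fx=3,fy=3))
b=cv2.imread('pics/w3.png')
A=cv2.resize(a[190:330,180:340],(480,420)); cv2.imwrite('pics/ws3.png',cv2.resize(np.hstack([b[:, :], A]),(792,320)))
E
```

```text
(no output)
```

View pics/ws3.png

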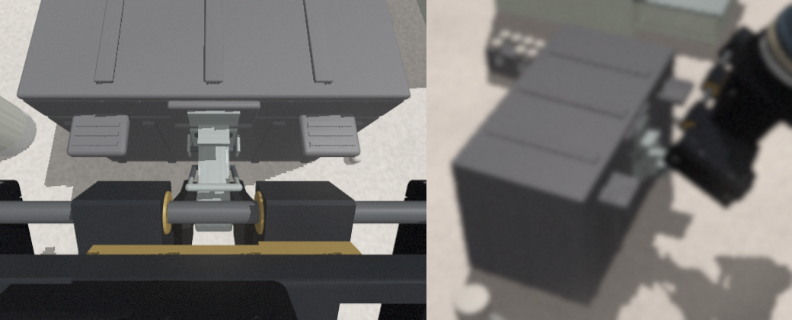

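The hook's bar now lies out in front on the lever, at about (215,188) of the composite, clear of the keeper, and the lid is still shut. Now I let go and back off.

```bash
python3 - <<'E'
from kin import *
k=np.load('k.npy');s=r.read_state();Q=Rq(s['orientation']);p=s['tool_pos'];q=s['joint_pos'];print(q.round(2))
for b in (.03,.05,.06): print(b,ik(p-b*Q.apply([1,0,0]),Q,q,k))
p2=p-.05*Q.apply([1,0,0]);q2=ik(p2,Q,q,k)[0]
O=ori(10,0,1); x=O.apply([1,0,0]); l=case([-.093,-.08,.13])
for b in (.07,.1): print(ik(l+.019*x-b*x,O,np.array([.0,.5,1.9,0,.5,-1.5]),k))
qm=ik([.41,.12,.2],ori(12,0,1),np.array([.0,.5,1.9,0,.5,-1.5]),k);print(qm)
jplan(q2,qm[0],22,60,k)
E
```

```text
[ 0.25  0.53  2.3   3.68  0.25 -1.88]
0.03 (array([ 0.26,  0.44,  2.31,  3.92,  0.19, -2.11]), np.float64(3.6097506050612565e-10), np.float64(1.3929432004850686e-10))
0.05 (array([ 0.27,  0.38,  2.31,  4.19,  0.16, -2.38]), np.float64(7.464988131751524e-08), np.float64(3.919110502129006e-08))
0.06 (array([ 0.28,  0.35,  2.31,  4.37,  0.15, -2.56]), np.float64(1.9702286211372978e-08), np.float64(9.426137991723496e-09))
(array([-0.02,  0.33,  1.99,  0.  ,  0.65, -1.59]), np.float64(2.2929868617541514e-13), np.float64(1.227324291264325e-14))
(array([-0.02,  0.27,  1.97,  0.  ,  0.73, -1.59]), np.float64(4.097858669637504e-08), np.float64(1.0187491705348439e-08))
(array([ 0.03,  0.23,  2.07, -0.01,  0.63, -1.54]), np.float64(1.7625707090581215e-08), np.float64(5.993248744226013e-09))
[0.476 0.202 0.208] [ 0.68  0.09 -0.72]
[0.509 0.253 0.253] [ 0.73  0.29 -0.62]
[0.491 0.299 0.262] [ 0.61  0.47 -0.64]
[0.444 0.288 0.234] [ 0.39  0.48 -0.79]
[0.41  0.194 0.201] [ 0.23  0.21 -0.95]
-7.9 3.2 -0.3 -0.1 -0.7 -22.6 60; -7.9 3.2 -0.3 0.1 -0.2 -22.7 60; -7.9 3.3 -0.4 0.3 0.1 -22.6 60; -7.9 3.4 -0.5 0.4 0.3 -22.1 60; -7.9 3.3 -0.7 0.4 0.2 -21.3 60
-8 3.3 -0.9 0.5 -0.1 -20 60; -7.9 3.2 -1 0.4 -0.5 -18.7 60; -7.9 3 -1.2 0.3 -1.4 -16.9 60; -7.9 2.9 -1.5 0.1 -2.6 -15.2 60; -7.9 2.8 -1.8 -0.3 -4 -13.1 60
-7.9 2.5 -2.1 -0.7 -5.7 -11 60; -7.8 2.4 -2.5 -1.2 -7.8 -9 60; -7.8 2.1 -2.8 -1.7 -10 -6.8 60; -7.7 1.8 -3.2 -2.4 -12.6 -4.7 60; -7.6 1.7 -3.6 -3 -15.3 -2.8 60
-7.4 1.3 -4 -3.6 -18.3 -1 60; -7.3 1.2 -4.4 -4.3 -21.3 0.8 60; -7.1 0.9 -4.8 -4.8 -24.4 2.3 60; -6.8 0.7 -5.3 -5.4 -27.6 3.5 60; -6.7 0.5 -5.6 -5.7 -30.7 4.7 60
-6.4 0.3 -6.1 -6 -33.9 5.5 60; -6.1 0.1 -6.4 -6.1 -36.8 6.1 60
```

Request:
play_rows(
  plan="0 0 0 0 0 0 60; 0 0 0 0 0 0 60; 0 0 0 -10 0 0 60; 0 0 0 -20 0 0 60; 0 0 0 -20 0 0 60",
)

```text
t: 12.18
tool_pos: [0.4119, 0.1858, 0.1581]
orientation: [0.001, 0.875, 0.001, -0.484]
ft_force: [0.8, -0.5, -0.5]
finger_gap: 0.0583
```

```bash
python3 - <<'E'
from kin import *
k=np.load('k.npy');s=r.read_state();q=s['joint_pos'];print(q.round(2),s['tool_pos'])
qm=ik([.41,.12,.2],ori(12,0,1),np.array([.0,.5,1.9,0,.5,-1.5]),k)[0]
mid=np.array([.2,.24,2.25,2.1,.12,-2.0])
mid[5]=q[5]+(qm[5]-q[5])*.52
jplan(q,mid,10,50,k); jplan(mid,qm,10,60,k)
E
```

```text
[ 0.27  0.39  2.3   4.15  0.17 -2.34] [0.41185095 0.18575146 0.15813598]
[0.442 0.216 0.198] [ 0.62  0.13 -0.78]
[0.448 0.235 0.225] [ 0.62  0.21 -0.75]
-8.7 2.2 -1.6 -3.5 -7.3 -14.8 50; -8.7 2.1 -1.3 -3.5 -5.8 -14 50; -8.8 2 -1.2 -3.5 -4.3 -13 50; -8.8 1.8 -1 -3.5 -2.9 -11.7 50; -8.9 1.5 -0.8 -3.4 -1.5 -10.2 50
-8.9 1.4 -0.6 -3.6 -0.4 -8.6 50; -9 1.1 -0.6 -3.6 0.6 -6.7 50; -9 0.8 -0.4 -3.7 1.4 -4.9 50; -9 0.6 -0.3 -3.7 2 -2.9 50; -9.1 0.3 -0.2 -3.9 2.3 -0.9 50
[0.452 0.265 0.241] [ 0.51  0.37 -0.77]
[0.418 0.2   0.208] [ 0.29  0.22 -0.93]
-9.2 2.8 0.5 2.4 10.8 -11.3 60; -9.1 2.7 -0.2 2 5.9 -8.9 60; -9.1 2.7 -1.1 1.4 0.6 -6.5 60; -8.9 2.5 -1.9 0.6 -5.3 -4.3 60; -8.8 2.4 -2.9 -0.5 -11.3 -2.2 60
-8.4 2.3 -3.7 -1.5 -17.6 -0.6 60; -8.2 2.1 -4.5 -2.6 -23.8 0.9 60; -7.7 2 -5.5 -3.7 -30.2 1.8 60; -7.4 1.8 -6.2 -4.5 -36.2 2.6 60; -6.8 1.7 -7 -5.2 -42 2.8 60
```

Good path. Executing it.

Request:
play_rows(
  plan="-8.7 2.2 -1.6 -3.5 -7.3 -14.8 50; -8.7 2.1 -1.3 -3.5 -5.8 -14 50; -8.8 2 -1.2 -3.5 -4.3 -13 50; -8.8 1.8 -1 -3.5 -2.9 -11.7 50; -8.9 1.5 -0.8 -3.4 -1.5 -10.2 50",
)

```text
t: 12.8
tool_pos: [0.4461, 0.2229, 0.2061]
orientation: [0.306, 0.847, 0.225, -0.371]
ft_force: [-0.4, 0.6, -0.8]
finger_gap: 0.0503
```

Request:
play_rows(
  plan="-8.9 1.4 -0.6 -3.6 -0.4 -8.6 50; -9 1.1 -0.6 -3.6 0.6 -6.7 50; -9 0.8 -0.4 -3.7 1.4 -4.9 50; -9 0.6 -0.3 -3.7 2 -2.9 50; -9.1 0.3 -0.2 -3.9 2.3 -0.9 50",
)

```text
t: 13.42
tool_pos: [0.4473, 0.2362, 0.2347]
orientation: [0.593, 0.675, 0.373, -0.229]
ft_force: [-0.2, -0.3, 0.7]
finger_gap: 0.05
```

Request:
play_rows(
  plan="-9.2 2.8 0.5 2.4 10.8 -11.3 60; -9.1 2.7 -0.2 2 5.9 -8.9 60; -9.1 2.7 -1.1 1.4 0.6 -6.5 60; -8.9 2.5 -1.9 0.6 -5.3 -4.3 60; -8.8 2.4 -2.9 -0.5 -11.3 -2.2 60",
)

```text
t: 14.05
tool_pos: [0.4436, 0.2603, 0.2337]
orientation: [0.756, 0.395, 0.521, -0.027]
ft_force: [-0.2, 0.7, 0.1]
finger_gap: 0.0601
```

Request:
play_rows(
  plan="-8.4 2.3 -3.7 -1.5 -17.6 -0.6 60; -8.2 2.1 -4.5 -2.6 -23.8 0.9 60; -7.7 2 -5.5 -3.7 -30.2 1.8 60; -7.4 1.8 -6.2 -4.5 -36.2 2.6 60; -6.8 1.7 -7 -5.2 -42 2.8 60",
)

```text
t: 14.68
tool_pos: [0.4103, 0.12, 0.2015]
orientation: [0.777, -0.005, 0.629, 0.002]
ft_force: [0.1, 1.2, 0.4]
finger_gap: 0.0601
```

```bash
python3 - <<'E'
from kin import *
k=np.load('k.npy');s=r.read_state();q=s['joint_pos'];print(q.round(2),s['tool_pos'])
O=ori(10,0,1); x=O.apply([1,0,0]); l=case([-.093,-.08,.13])
plan([(l+.019*x-.06*x,O,70,2),(l+.019*x,O,70,3)])
E
```

```text
[ 0.03  0.23  2.07 -0.02  0.63 -1.54] [0.41031695 0.11998041 0.20153541]
0.3 1 0.1 19.9 -8 18.5 70; 0.3 1 0.1 19.5 -7.9 18.8 70; 0 0 0 20 0 0 70; 0 0 0 20 0 0 70; 0 0 0 20 0 0.1 70
```

Request:
play_rows(
  plan="0.3 1 0.1 19.9 -8 18.5 56; 0.3 1 0.1 19.5 -7.9 18.8 56; 0 0 0 20 0 0 56; 0 0 0 20 0 0 56; 0 0 0 20 0 0 56",
)

```text
t: 15.3
tool_pos: [0.466, 0.1059, 0.1107]
orientation: [0.766, 0.003, 0.642, 0.0]
ft_force: [0.3, -0.7, 0.0]
finger_gap: 0.0561
```

Request:
play_rows(
  plan="0 0 0 0 0 0 30; 0 0 0 0 0 0 30; 0 0 0 0 0 0 30",
)

```text
t: 15.68
tool_pos: [0.4655, 0.1043, 0.1115]
orientation: [0.766, 0.001, 0.642, 0.0]
ft_force: [0.7, -9.8, -4.2]
finger_gap: 0.0394
```

```bash
python3 - <<'E'
from kin import *
k=np.load('k.npy');s=r.read_state();q=s['joint_pos'];print(q.round(2),s['tool_pos'],s['ft_force'],s['finger_gap'])
Q=Rq(s['orientation']); p0=s['tool_pos']; c=p0-.019*Q.apply([1,0,0])
h=case([.07,0,.1245]); d=c-h; R0=np.hypot(d[0],d[2]); a0=np.arctan2(d[2],-d[0]); print(R0,np.degrees(a0))
wp=[]
for i in range(1,16):
    a=a0+np.radians(5.6*i); cc=np.array([h[0]-R0*np.cos(a),p0[1],h[2]+R0*np.sin(a)])
    O=ori(10,0,1)
    wp.append((cc+.019*O.apply([1,0,0]),O,30))
    if i%5==0: print(wp[-1][0],ik(wp[-1][0],O,q,k))
plan(wp)
E
```

```text
[-0.02  0.48  2.03  0.01  0.46 -1.6 ] [0.4655113  0.10430048 0.11148726] [ 0.71425588 -9.81594752 -4.17960391] 0.03938890917418983
0.16290738385117312 2.003409119728656
[0.48722223 0.10430048 0.18725074] (array([-0.02,  0.35,  1.91,  0.  ,  0.7 , -1.59]), np.float64(2.0014830212433604e-13), np.float64(1.987846675914698e-15))
[0.54197977 0.10430048 0.24394709] (array([-0.01,  0.34,  1.72,  0.  ,  0.91, -1.59]), np.float64(1.3130026834482967e-08), np.float64(3.015480725427885e-09))
[0.61694514 0.10430048 0.26829988] (array([-0.01,  0.41,  1.52,  0.  ,  1.04, -1.58]), np.float64(4.0436549343196475e-13), np.float64(5.397580279673933e-14))
-0.1 0.1 -0.1 -15.4 0 4.1 30; 0 0 0 -14.9 0 5.5 30; 0 0 0 -14.3 0 7 30; 0 0 0 -13.6 0 8.3 30; 0 0 0 -12.7 0 9.6 30
0 0 0 -11.6 0 10.8 30; 0 0 0 -10.6 0 11.9 30; 0 0 0 -9.4 0 12.9 30; 0 0 0 -8 0 13.7 30; 0 0 0 -6.7 0 14.5 30
0 0 0 -5.3 0 15 30; 0 0 0 -3.7 0 15.4 30; 0 0 0 -2.3 0 15.8 30; 0 0 0 -0.6 0 15.9 30; 0 0 0 0.9 0 15.9 30
```

Request:
play_rows(
  plan="0 0 0 -15.4 0 4.1 30; 0 0 0 -14.9 0 5.5 30; 0 0 0 -14.3 0 7 30; 0 0 0 -13.6 0 8.3 30; 0 0 0 -12.7 0 9.6 30",
)

```text
t: 16.3
tool_pos: [0.4866, 0.1042, 0.1873]
orientation: [0.766, 0.002, 0.643, -0.0]
ft_force: [3.9, -3.5, -7.6]
finger_gap: 0.0393
```

Request:
play_rows(
  plan="0 0 0 -11.6 0 10.8 30; 0 0 0 -10.6 0 11.9 30; 0 0 0 -9.4 0 12.9 30; 0 0 0 -8 0 13.7 30; 0 0 0 -6.7 0 14.5 30",
)

```text
t: 16.92
tool_pos: [0.5376, 0.1042, 0.2424]
orientation: [0.763, 0.002, 0.646, -0.0]
ft_force: [-2.4, -2.3, -6.2]
finger_gap: 0.0396
```

Request:
play_rows(
  plan="0 0 0 -5.3 0 15 30; 0 0 0 -3.7 0 15.4 30; 0 0 0 -2.3 0 15.8 30; 0 0 0 -0.6 0 15.9 30; 0 0 0 0.9 0 15.9 30",
)

```text
t: 17.55
tool_pos: [0.6139, 0.1043, 0.2684]
orientation: [0.764, 0.003, 0.645, 0.0]
ft_force: [-4.3, -0.3, 1.1]
finger_gap: 0.0395
```

Request:
play_rows(
  plan="0 0 0 0 0 0 60; 0 0 0 0 0 0 60; 0 0 0 -40 0 0 60; 0 0 0 -40 0 -20 60; 0 0 0 0 40 -50 75",
)

```text
t: 18.18
tool_pos: [0.5381, 0.1425, 0.3393]
orientation: [0.77, 0.005, 0.638, -0.001]
ft_force: [0.6, 1.2, -0.8]
finger_gap: 0.0644
```

Request:
play_rows(
  plan="0 0 0 10 40 -20 75; 0 0 0 0 0 0 75; 0 0 0 0 0 0 75",
)

```text
t: 18.55
tool_pos: [0.5175, 0.1836, 0.3222]
orientation: [0.767, 0.003, 0.642, 0.0]
ft_force: [-0.4, 0.5, -1.1]
finger_gap: 0.0745
```

```bash
python3 - <<'E'
from h import *
s=r.read_state(); print(s['tool_pos'],s['joint_pos'].round(2))
im=snap('wrist','w4')
for y in (.057,-.057):
    P=[case(np.array([sx*.055,y+sy*.024,.11])) for sx,sy in((1,1),(1,-1),(-1,-1),(-1,1))]
    cv2.polylines(im,[proj('wrist',P).astype(np.int32)],True,(0,0,255),1)
cv2.imwrite('pics/w4m.png',im)
E
```

```text
[0.51746163 0.18363492 0.32221032] [ 0.15  0.25  1.62 -0.02  1.11 -1.41]
```

View pics/w4m.png

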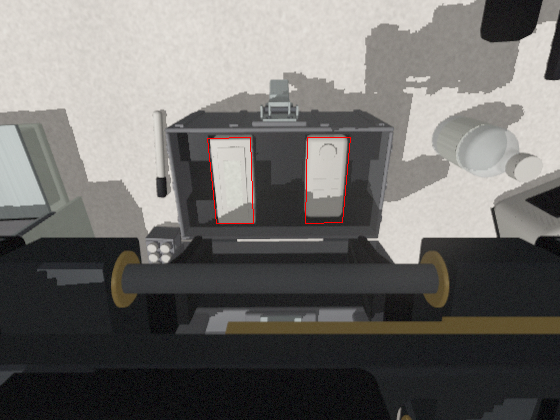

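The wrist view (left of the image is −y) shows the sample box, with its rectangular field, in the right pocket outline at (232,180). The brick with the round plug is in the left pocket at (327,180), and the lid stands open.

```bash
python3 - <<'E'
from kin import *
k=np.load('k.npy');s=r.read_state();q=s['joint_pos']
O=ori(0,0,1); b=case([0,-.057,0])
for z in (.2,.073,.26): print(ik(b+[0,0,z],O,q,k))
plan([(b+[0,0,.2],O,66,3),(b+[0,0,.073],O,66,4)])
E
```

```text
(array([ 0.03,  0.48,  1.6 , -0.  ,  1.06, -1.54]), np.float64(2.2377260456559047e-13), np.float64(4.146133905066425e-15))
(array([ 0.03,  0.67,  1.69,  0.  ,  0.78, -1.54]), np.float64(1.3383253895372863e-13), np.float64(2.546379213953245e-14))
(array([ 0.03,  0.41,  1.53,  0.  ,  1.2 , -1.54]), np.float64(4.046937261527704e-07), np.float64(1.6106355642681503e-07))
-0.1 3.4 -0.1 42.2 -18.8 5.1 66; -0.1 3.3 -0.1 41.9 -18.7 7.6 66; -0.1 3.4 -0.1 41.4 -18.7 9.9 66; 0 0 0 31.7 0 0 66; 0 0 0 31.8 0 0 66
0 0 0 31.7 0.1 -0.1 66; 0 0 0 31.8 0 0 66
```

Request:
play_rows(
  plan="-0.1 3.4 -0.1 42.2 -18.8 5.1 66; -0.1 3.3 -0.1 41.9 -18.7 7.6 66; -0.1 3.4 -0.1 41.4 -18.7 9.9 66; 0 0 0 31.7 0 0 66; 0 0 0 31.8 0 0 66",
)

```text
t: 19.23
tool_pos: [0.5557, 0.1259, 0.1345]
orientation: [0.707, 0.0, 0.707, -0.001]
ft_force: [-0.0, 0.2, -0.1]
finger_gap: 0.0656
```

Request:
play_rows(
  plan="0 0 0 22 0 0 66; 0 0 0 22 0 0 66; 0 0 0 19 0 0 66; 0 0 0 0 0 0 30; 0 0 0 0 0 0 30",
)

```text
t: 19.85
tool_pos: [0.5551, 0.1271, 0.0733]
orientation: [0.707, -0.0, 0.707, -0.0]
ft_force: [1.4, 2.7, -3.3]
finger_gap: 0.0533
```

Request:
play_rows(
  plan="0 0 0 0 0 0 30; 0 0 0 0 0 0 30; 0 0 0 -15 0 0 30; 0 0 0 -25 0 0 30; 0 0 0 -25 0 0 30",
)

```text
t: 20.48
tool_pos: [0.5539, 0.1273, 0.1389]
orientation: [0.707, -0.001, 0.708, 0.0]
ft_force: [-0.1, -0.6, -2.3]
finger_gap: 0.0461
```

```bash
cat >> h.py <<'E'
Hp=np.array([.5562,-.2285]); Ha=np.radians(2.31)
def hat(P): c,s=np.cos(Ha),np.sin(Ha); return np.array([Hp[0]+c*P[0]-s*P[1],Hp[1]+s*P[0]+c*P[1],P[2]])
E
python3 - <<'E'
from kin import *
k=np.load('k.npy');s=r.read_state();q=s['joint_pos']
O=ori(0,2.3,1); t=hat([-.008,0,0]); print(t,ik(t+[0,0,.061],O,np.array([-.5,.6,1.7,0,.8,-2]),k),ik(t+[0,0,.2],O,np.array([-.5,.6,1.7,0,.8,-2]),k))
plan([([.55,.127,.2],ori(0,0,1),30),(t+[0,0,.2],O,30,7),(t+[0,0,.11],O,30,3)])
E
```

```text
[ 0.5482065  -0.22882245  0.        ] (array([-0.58,  0.71,  1.63,  0.  ,  0.8 , -2.19]), np.float64(2.7119125440164453e-08), np.float64(1.014309791663469e-08)) (array([-0.58,  0.51,  1.54,  0.  ,  1.09, -2.19]), np.float64(4.775249788392736e-13), np.float64(5.808862477016116e-14))
0 0 0 -30.6 -0.2 -2 30; 0.1 -0.1 0.1 -30.5 -0.2 -2 30; -0.3 0 0 0 -50.8 -0.2 30; -0.4 0 0 -0.1 -50.9 -0.5 30; -0.3 0 0 0 -50.8 -0.9 30
-0.3 0 0 0 -50.8 -1.1 30; -0.4 0 0 0 -50.8 -1.4 30; -0.3 0 0 -0.1 -50.8 -1.7 30; -0.3 0 0 0 -50.8 -2 30; 0 0 0 30 0 0 30
0 0 0 30 0 0 30; 0 0 0 30 -0.1 0 30
```

Request:
play_rows(
  plan="0 0 0 -30.6 0 -2 30; 0 0 0 -30.5 0 -2 30; -0.3 0 0 0 -50.8 -0.2 30; -0.4 0 0 -0.1 -50.9 -0.5 30; -0.3 0 0 0 -50.8 -0.9 30",
)

```text
t: 21.1
tool_pos: [0.5492, -0.0263, 0.1999]
orientation: [0.707, -0.007, 0.707, 0.006]
ft_force: [1.8, 0.0, -2.9]
finger_gap: 0.0458
```

Request:
play_rows(
  plan="-0.3 0 0 0 -50.8 -1.1 30; -0.4 0 0 0 -50.8 -1.4 30; -0.3 0 0 -0.1 -50.8 -1.7 30; -0.3 0 0 0 -50.8 -2 30; 0 0 0 0 0 0 30",
)

```text
t: 21.72
tool_pos: [0.5489, -0.2327, 0.1999]
orientation: [0.707, -0.014, 0.707, 0.012]
ft_force: [-0.8, 0.0, -2.8]
finger_gap: 0.0457
```

```bash
python3 - <<'E'
from kin import *
k=np.load('k.npy');s=r.read_state();q=s['joint_pos'];print(s['tool_pos'],s['ft_force'],s['finger_gap'])
im=snap('wrist','w5')
for L in ([(-.065,.078,.06),(-.065,-.078,.06),(.059,-.078,.06),(.059,.078,.06)],[(.059,.072,.13),(.059,-.072,.13)]):
    cv2.polylines(im,[proj('wrist',[hat(p) for p in L]).astype(np.int32)],True,(0,0,255),1)
cv2.imwrite('pics/w5m.png',im)
O=ori(0,2.3,1); t=hat([-.008,0,0]); plan([(t+[0,0,.09],O,30,4),(t+[0,0,.061],O,30,3)])
E
```

```text
[ 0.54889831 -0.23272946  0.19990495] [-0.82395261  0.02944574 -2.75100128] 0.045722923307630406
0 0 0 27.4 0.3 0 30; -0.1 0 0 27.4 0.4 0 30; 0 -0.1 0 27.4 0.3 0 30; 0 0 0 27.4 0.3 0 30; 0 0 0 9.7 0 0 30
0 0 0 9.6 0 0 30; 0 0 0 9.7 0 0 30
```

View pics/w5m.png

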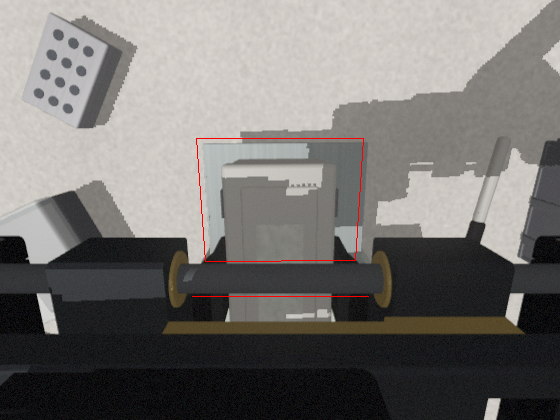

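The apron's front edge shows at v≈142 (predicted 138) and its sides at u≈203 and 366 (predicted 197 and 363). I shift the hatch estimate by about +4 mm in x and y.

```bash
sed -i 's/.5562,-.2285/.5597,-.2248/' h.py; python3 - <<'E'
from kin import *
O=ori(0,2.3,1); t=hat([-.01,0,0]); plan([(t+[0,0,.09],O,30,3),(t+[0,0,.061],O,30,2)])
E
```

```text
0 0 0 36.5 1.6 0.6 30; -0.1 -0.1 0 36.6 1.7 0.5 30; 0 0 0 36.5 1.6 0.5 30; 0 0 0 14.5 0 0 30; 0 0 0 14.5 0 0 30
```

Request:
play_rows(
  plan="0 0 0 36.5 1.6 0.6 30; 0 0 0 36.6 1.7 0.5 30; 0 0 0 36.5 1.6 0.5 30; 0 0 0 14.5 0 0 30; 0 0 0 14.5 0 0 30",
)

```text
t: 22.4
tool_pos: [0.5508, -0.2228, 0.0609]
orientation: [0.707, -0.015, 0.707, 0.015]
ft_force: [0.7, 0.1, -2.4]
finger_gap: 0.0458
```

Request:
play_rows(
  plan="0 0 0 0 0 0 30; 0 0 0 0 0 0 70; 0 0 0 0 0 0 70; 0 0 0 0 0 0 70; 0 0 0 0 0 0 70",
)

```text
t: 23.02
tool_pos: [0.5504, -0.2233, 0.0611]
orientation: [0.707, -0.015, 0.707, 0.014]
ft_force: [0.5, -0.7, -0.8]
finger_gap: 0.0687
```

```bash
python3 - <<'E'
from kin import *
k=np.load('k.npy');s=r.read_state();q=s['joint_pos'];print(s['tool_pos'],s['ft_force'],s['finger_gap'],q.round(2))
for pt in (20,30,40,45):
  for hx in (-.085,-.065,0.003,.012):
    O=ori(pt,2.3,1); print(pt,hx,ik(hat([hx,0,.075]),O,q,k), ik(hat([hx,0,.075]),O,np.array([-.6,.8,2.2,3.1,.4,1]),k))
E
```

```text
[ 0.55037885 -0.22333901  0.06106814] [ 0.53117097 -0.70084532 -0.79800992] 0.06874232864050016 [-0.57  0.71  1.63 -0.    0.8  -2.18]
20 -0.085 (array([-0.78,  0.59,  1.99,  0.54,  0.4 , -2.85]), np.float64(3.4197380978440193), np.float64(3.62845616483219)) (array([-0.84,  0.61,  2.08,  1.04,  0.34,  2.85]), np.float64(3.711170249806492), np.float64(3.050081322461157))
20 -0.065 (array([-0.76,  0.6 ,  1.96,  0.56,  0.41, -2.85]), np.float64(2.402254380121789), np.float64(2.5529188966456764)) (array([-0.81,  0.62,  2.05,  1.07,  0.34,  2.85]), np.float64(4.938223513330068), np.float64(4.111502245373335))
20 0.003 (array([-0.68,  0.65,  1.85,  0.56,  0.44, -2.77]), np.float64(2.5711922445897706e-09), np.float64(2.8887080794316295e-09)) (array([-0.72,  0.67,  1.96,  1.16,  0.32,  2.85]), np.float64(8.892606582500092), np.float64(7.7464052382603406))
20 0.012 (array([-0.67,  0.65,  1.83,  0.54,  0.45, -2.74]), np.float64(7.355227538141662e-13), np.float64(8.408207709805326e-13)) (array([-0.71,  0.67,  1.95,  1.17,  0.32,  2.85]), np.float64(9.392409059781556), np.float64(8.23048492207920
[... 2274 characters left out ...]
8,  0.32, -2.85]), np.float64(24.92530685436983), np.float64(24.520656968149414)) (array([-1.01,  0.78,  2.24,  1.97,  0.73,  1.74]), np.float64(2.914335439641036e-13), np.float64(2.7132020017438066e-14))
45 0.003 (array([-0.66,  0.63,  1.89,  0.75,  0.33, -2.85]), np.float64(20.749117396089108), np.float64(20.925063021878145)) (array([-0.86,  0.76,  2.1 ,  1.97,  0.64,  1.93]), np.float64(1.4220500840710912e-13), np.float64(1.1288170081869113e-14))
45 0.012 (array([-0.65,  0.63,  1.87,  0.76,  0.33, -2.85]), np.float64(20.209491848905625), np.float64(20.44848078906447)) (array([-0.84,  0.76,  2.08,  1.96,  0.63,  1.96]), np.float64(3.610892649124533e-13), np.float64(3.9213784180530696e-14))
```

```bash
python3 - <<'E'
from kin import *
k=np.load('k.npy');s=r.read_state();q=s['joint_pos'];p=s['tool_pos'];Q=Rq(s['orientation'])
d=p[:2]-Hp; print('box in hatch',(R.from_euler('z',-Ha).apply([*d,0])).round(4))
pu=p+[-.01,0,.11]; qu=ik(pu,Q,q,k)[0]; 
O=ori(40,2.3,-1)
for hx,z in ((-.12,.1),(-.1,.072),(0,.072),(.06,.072),(.066,.072)): print(hx,ik(hat([hx,0,z]),O,np.array([-1,.7,2.2,1.9,.6,-1.2]),k))
q1=ik(hat([-.12,0,.1]),O,np.array([-1,.7,2.2,1.9,.6,-1.2]),k)[0]
plan([(pu,Q,70,3)]); jplan(qu,q1,17,20,k)
E
```

```text
box in hatch [-0.0093  0.0018  0.    ]
-0.12 (array([-1.1 ,  0.66,  2.29,  1.76,  0.64, -1.27]), np.float64(1.3571029022217238e-11), np.float64(3.655579940308055e-12))
-0.1 (array([-1.05,  0.74,  2.27,  1.89,  0.64, -1.36]), np.float64(1.823977408218446e-07), np.float64(4.688607073763063e-08))
0 (array([-0.83,  0.73,  2.07,  1.83,  0.53, -1.03]), np.float64(6.345640479231889e-10), np.float64(1.1993838822689797e-10))
0.06 (array([-0.73,  0.74,  1.94,  1.73,  0.47, -0.82]), np.float64(5.283434939755689e-11), np.float64(3.2865333965518795e-11))
0.066 (array([-0.72,  0.74,  1.93,  1.72,  0.47, -0.8 ]), np.float64(2.422698107635572e-10), np.float64(1.4441848208362035e-10))
0 0 0 -36.7 0.1 -3.4 70; 0 0 0 -36.6 0.1 -3.3 70; 0 0 0 -36.7 0.1 -3.4 70
[ 0.52  -0.166  0.13 ] [ 0.16  0.29 -0.94]
[ 0.518 -0.15   0.121] [ 0.39  0.39 -0.84]
[ 0.506 -0.175  0.117] [ 0.59  0.29 -0.76]
[ 0.46  -0.218  0.103] [ 0.65  0.09 -0.75]
8.1 -1.6 4.9 13.7 16.2 -6.3 20; 8.5 -1.4 4.8 11.8 13 -6.8 20; 8.8 -1.2 4.6 9.8 10 -7 20; 9 -1.1 4.4 7.9 7.1 -6.3 20; 9.3 -1 4.2 6 4.5 -5.3 20
9.6 -0.9 4 4.1 2.4 -3.9 20; 9.7 -0.9 3.8 2.4 0.5 -2 20; 10 -0.8 3.6 0.6 -0.9 0.2 20; 5.1 -0.4 1.8 -0.4 -0.9 1.2 20; 5 -0.5 1.7 -0.5 -0.8 1.2 20
5.1 -0.4 1.7 -1.2 -1.2 2.4 20; 5.2 -0.4 1.7 -1.1 -0.9 2.5 20; 5.2 -0.5 1.6 -1.8 -1.1 3.6 20; 5.2 -0.4 1.6 -1.9 -0.8 3.7 20; 5.2 -0.5 1.6 -2.4 -1 4.7 20
5.2 -0.5 1.6 -2.4 -0.4 4.9 20; 5.3 -0.5 1.5 -2.9 -0.6 5.9 20; 5.3 -0.5 1.5 -2.9 0 5.9 20; 5.3 -0.6 1.5 -3.4 0 6.9 20; 5.4 -0.5 1.5 -3.3 0.8 6.8 20
5.4 -0.6 1.5 -3.8 0.7 7.8 20; 5.3 -0.6 1.5 -3.7 1.6 7.8 20; 5.4 -0.6 1.5 -4.1 1.6 8.6 20; 5.4 -0.6 1.4 -4 2.4 8.4 20; 5.4 -0.6 1.5 -4.4 2.6 9.3 20
5.4 -0.7 1.5 -4.2 3.5 9 20
```

```bash
python3 - <<'E'
from kin import *
k=np.load('k.npy');s=r.read_state();q=s['joint_pos'];p=s['tool_pos'];Q=Rq(s['orientation'])
pu=p+[-.06,0,.16]; qu=ik(pu,Q,q,k)[0]
O=ori(40,2.3,-1); q1=ik(hat([-.12,0,.1]),O,np.array([-1,.7,2.2,1.9,.6,-1.2]),k)[0]
plan([(p+[0,0,.05],Q,70,2),(pu,Q,70,3)]); jplan(qu,q1,20,20,k)
E
```

```text
0 0 0 -25 0 0 70; 0 0 0 -25 0 0 70; 0 0 0 -36.7 0.8 -20 70; 0 0 0 -36.6 0.7 -20 70; 0 0 0 -36.7 0.8 -20 70
[ 0.492 -0.169  0.177] [ 0.15  0.25 -0.96]
[ 0.502 -0.146  0.156] [ 0.35  0.38 -0.86]
[ 0.507 -0.157  0.143] [ 0.53  0.35 -0.77]
[ 0.49  -0.191  0.125] [ 0.65  0.21 -0.74]
[ 0.442 -0.228  0.098] [ 0.64  0.03 -0.77]
6.7 -1.7 4.2 14.7 14.8 -0.4 20; 6.9 -1.5 4.2 13.4 12.7 -1.4 20; 7.3 -1.3 4 12 10.5 -2.1 20; 7.4 -1.2 3.8 10.7 8.5 -2.3 20; 7.7 -1.1 3.8 9.2 6.4 -2.1 20
7.9 -1 3.6 7.8 4.6 -1.7 20; 8.2 -0.9 3.4 6.5 2.9 -0.9 20; 8.3 -0.8 3.3 5.2 1.5 0.2 20; 8.4 -0.8 3.1 3.8 0.2 1.4 20; 8.6 -0.9 3 2.7 -0.6 2.9 20
8.8 -0.8 2.9 1.5 -1.4 4.5 20; 8.8 -0.8 2.7 0.5 -1.7 6.2 20; 9 -0.9 2.6 -0.5 -1.7 7.8 20; 9.1 -0.9 2.6 -1.4 -1.6 9.6 20; 9.1 -1 2.5 -2.2 -1.1 11.2 20
9.2 -1.1 2.4 -2.9 -0.3 12.7 20; 9.3 -1.1 2.3 -3.5 0.6 14.1 20; 9.3 -1.2 2.4 -4.1 1.7 15.5 20; 9.3 -1.3 2.3 -4.6 3.1 16.5 20; 9.4 -1.3 2.3 -4.9 4.4 17.5 20
```

Request:
play_rows(
  plan="0 0 0 -25 0 0 70; 0 0 0 -25 0 0 70; 0 0 0 -36.7 0.8 -20 70; 0 0 0 -36.6 0.7 -20 70; 0 0 0 -36.7 0.8 -20 70",
)

```text
t: 23.65
tool_pos: [0.4896, -0.2231, 0.2219]
orientation: [0.707, -0.015, 0.707, 0.014]
ft_force: [-0.2, 0.5, -0.2]
finger_gap: 0.0698
```

Request:
play_rows(
  plan="6.7 -1.7 4.2 14.7 14.8 -0.4 20; 6.9 -1.5 4.2 13.4 12.7 -1.4 20; 7.3 -1.3 4 12 10.5 -2.1 20; 7.4 -1.2 3.8 10.7 8.5 -2.3 20; 7.7 -1.1 3.8 9.2 6.4 -2.1 20",
)

```text
t: 24.28
tool_pos: [0.4938, -0.1627, 0.1676]
orientation: [0.701, 0.328, 0.628, -0.081]
ft_force: [-0.5, 0.0, -0.4]
finger_gap: 0.0284
```

Request:
play_rows(
  plan="7.9 -1 3.6 0 4.6 -1.7 20; 8.2 -0.9 3.4 0 2.9 -0.9 20; 8.3 -0.8 3.3 0 1.5 0.2 20; 8.4 -0.8 3.1 0 0.2 1.4 20; 8.6 -0.9 3 0 -0.6 2.9 20",
)

```text
t: 24.9
tool_pos: [0.4987, -0.1595, 0.1704]
orientation: [0.566, 0.635, 0.482, -0.21]
ft_force: [-1.1, 0.5, -0.3]
finger_gap: 0.02
```

```bash
python3 - <<'E'
from kin import *
k=np.load('k.npy');s=r.read_state();q=s['joint_pos'];p=s['tool_pos'];Q=Rq(s['orientation']);print(p,q.round(2))
O=ori(40,2.3,-1); q1=ik(hat([-.13,0,.14]),O,np.array([-1,.7,2.2,1.9,.6,-1.2]),k); print(q1)
q2=ik(hat([-.12,0,.09]),O,np.array([-1,.7,2.2,1.9,.6,-1.2]),k); print(q2)
jplan(q,q1[0],10,20,k); 
E
```

```text
[ 0.49874921 -0.15950611  0.17041155] [-0.89  0.49  1.96  0.83  0.91 -1.71]
(array([-1.13,  0.53,  2.29,  1.55,  0.63, -1.05]), np.float64(1.6310761614006115e-10), np.float64(5.193993673572511e-11))
(array([-1.1 ,  0.69,  2.3 ,  1.81,  0.65, -1.33]), np.float64(1.1911935442605938e-10), np.float64(3.4139492820094436e-11))
[ 0.488 -0.182  0.162] [ 0.59  0.27 -0.76]
[ 0.455 -0.213  0.148] [ 0.65  0.11 -0.75]
8.7 -1.1 2.5 -0.6 -2.2 4 20; 8.8 -1.1 2.5 -1.3 -2.4 5.3 20; 8.9 -1 2.4 -2.1 -2.4 6.6 20; 9 -1 2.4 -2.9 -2.3 8 20; 9.1 -1 2.3 -3.4 -1.9 9.2 20
9.2 -1 2.3 -4 -1.2 10.6 20; 9.2 -1 2.3 -4.5 -0.5 11.8 20; 9.3 -1 2.2 -4.9 0.5 12.8 20; 9.3 -0.9 2.2 -5.3 1.7 13.9 20; 9.4 -1 2.2 -5.6 2.9 14.6 20
```

Request:
play_rows(
  plan="8.7 -1.1 2.5 -0.6 -2.2 4 20; 8.8 -1.1 2.5 -1.3 -2.4 5.3 20; 8.9 -1 2.4 -2.1 -2.4 6.6 20; 9 -1 2.4 -2.9 -2.3 8 20; 9.1 -1 2.3 -3.4 -1.9 9.2 20",
)

```text
t: 25.52
tool_pos: [0.4819, -0.1901, 0.1592]
orientation: [0.323, 0.838, 0.273, -0.344]
ft_force: [-0.3, 0.3, -0.2]
finger_gap: 0.0199
```

Request:
play_rows(
  plan="9.2 -1 2.3 -4 -1.2 10.6 20; 9.2 -1 2.3 -4.5 -0.5 11.8 20; 9.3 -1 2.2 -4.9 0.5 12.8 20; 9.3 -0.9 2.2 -5.3 1.7 13.9 20; 9.4 -1 2.2 -5.6 2.9 14.6 20",
)

```text
t: 26.15
tool_pos: [0.4282, -0.2269, 0.1384]
orientation: [0.009, 0.905, 0.021, -0.426]
ft_force: [0.9, -0.2, -0.9]
finger_gap: 0.0204
```

```bash
python3 - <<'E'
from kin import *
k=np.load('k.npy');s=r.read_state();q=s['joint_pos'];print(s['tool_pos'],q.round(2))
im=snap('wrist','w6')
cx=-.0093;cy=.0018
for L in ([(-.065,.078,.06),(-.065,-.078,.06),(.059,-.078,.06),(.059,.078,.06)],[(cx-.055,cy+.024,.096),(cx+.055,cy+.024,.096),(cx+.055,cy-.024,.096),(cx-.055,cy-.024,.096)]):
    cv2.polylines(im,[proj('wrist',[hat(p) for p in L]).astype(np.int32)],True,(0,0,255),1)
cv2.imwrite('pics/w6m.png',im)
O=ori(40,2.3,-1); plan([(hat([-.12,.0015,.09]),O,20,2),(hat([-.09,.0015,.073]),O,20,2)])
E
```

```text
[ 0.42824033 -0.22687648  0.13841669] [-1.13  0.53  2.29  1.55  0.63 -1.05]
0 0.3 0.2 22.5 1.4 10.3 20; -0.1 0.2 0.1 22.4 1.3 10.3 20; 0 0 0 16.2 0 -6 20; 0 0 0 16.1 0 -6 20
```

View pics/w6m.png

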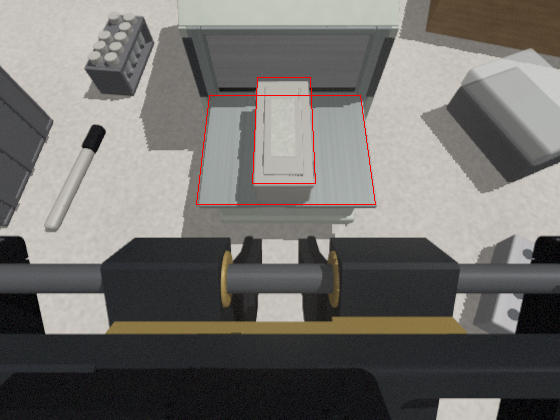

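The box stands lengthwise on the apron at about (285,130), within 2 px of the estimate. Both the rack and the marker are untouched. Now I grip its near end at the 40° pitch.

```bash
python3 - <<'E'
from kin import *
k=np.load('k.npy')
O=ori(40,2.3,-1); a=hat([-.056,.0018,.070]); print(ik(hat([.069,0,.07]),O,np.array([-.73,.74,1.94,1.73,.47,-.82]),k))
plan([(hat([-.09,.0018,.105]),O,66,3),(a,O,66,3)])
plan([(hat([.069,0,.0705]),O,30,9)],start=(a,O))
E
```

```text
(array([-0.72,  0.75,  1.92,  1.72,  0.46, -0.8 ]), np.float64(1.42243144887465e-08), np.float64(3.0211808580887026e-09))
0 0.2 0.1 17.5 0.8 -4.1 66; -0.1 0.2 0.1 17.5 0.8 -4 66; 0 0.1 0.1 17.5 0.8 -3.9 66; 0 0 0 16.2 0 -1.2 66; 0 0 0 16.2 0 -1.2 66
0 0 0 16.3 0 -1.2 66
0 0 0 8.9 0.2 -10.7 30; 0 0 0 8.9 0.2 -10.7 30; 0 0 0 8.9 0.2 -10.6 30; 0 0 0 8.8 0.2 -10.7 30; 0 0 0 8.9 0.2 -10.7 30
0 0 0 8.9 0.2 -10.7 30; 0 0 0 8.9 0.2 -10.6 30; 0 0 0 8.9 0.2 -10.7 30; 0 0 0 8.9 0.2 -10.7 30
```

Request:
play_rows(
  plan="0 0.2 0.1 17.5 0.8 -4.1 66; 0 0.2 0.1 17.5 0.8 -4 66; 0 0.1 0.1 17.5 0.8 -3.9 66; 0 0 0 16.2 0 -1.2 66; 0 0 0 16.2 0 -1.2 66",
)

```text
t: 26.82
tool_pos: [0.4952, -0.2256, 0.0824]
orientation: [0.013, 0.907, 0.022, -0.421]
ft_force: [-0.3, -0.3, -0.1]
finger_gap: 0.0612
```

Request:
play_rows(
  plan="0 0 0 16.3 0 -1.2 66; 0 0 0 0 0 0 66; 0 0 0 0 0 0 30; 0 0 0 0 0 0 30; 0 0 0 0 0 0 30",
)

```text
t: 27.45
tool_pos: [0.5054, -0.2252, 0.0713]
orientation: [0.012, 0.907, 0.021, -0.421]
ft_force: [-1.0, -0.4, 2.0]
finger_gap: 0.0464
```

```bash
python3 - <<'E'
from h import *
s=r.read_state(); d=np.r_[s['tool_pos'][:2]-Hp,s['tool_pos'][2]]; print(R.from_euler('z',-Ha).apply(d).round(4),s['ft_force'].round(1),s['finger_gap'])
O=ori(40,2.3,-1)
plan([(hat([.069,0.001,.0705]),O,30,9)])
E
```

```text
[-0.0543  0.0018  0.0713] [-1.  -0.4  2. ] 0.04635927532060378
0.1 0 0 8.9 0.2 -10.4 30; 0 0 0 8.9 0.2 -10.4 30; 0.1 0 0 8.9 0.1 -10.4 30; 0 -0.1 0 8.9 0.2 -10.4 30; 0.1 0 0.1 8.9 0.2 -10.5 30
0 0 0 8.9 0.1 -10.4 30; 0.1 0 0 8.8 0.1 -10.4 30; 0 0 0 8.9 0.1 -10.5 30; 0.1 0 0 8.9 0.1 -10.4 30
```

Request:
play_rows(
  plan="0 0 0 8.9 0.2 -10.4 30; 0 0 0 8.9 0.2 -10.4 30; 0 0 0 8.9 0.1 -10.4 30; 0 0 0 8.9 0.2 -10.4 30; 0 0 0 8.9 0.2 -10.5 30",
)

```text
t: 28.08
tool_pos: [0.5734, -0.2222, 0.0712]
orientation: [0.012, 0.906, 0.021, -0.422]
ft_force: [-7.1, -0.3, 7.1]
finger_gap: 0.046
```

Request:
play_rows(
  plan="0 0 0 8.9 0.1 -10.4 30; 0 0 0 8.8 0.1 -10.4 30; 0 0 0 8.9 0.1 -10.5 30; 0 0 0 8.9 0.1 -10.4 30; 0 0 0 3 0 -3.5 30",
)

```text
t: 28.7
tool_pos: [0.6338, -0.2199, 0.0713]
orientation: [0.012, 0.907, 0.021, -0.421]
ft_force: [-5.1, 0.1, 9.5]
finger_gap: 0.0459
```

```bash
python3 - <<'E'
from h import *
s=r.read_state(); d=np.r_[s['tool_pos'][:2]-Hp,s['tool_pos'][2]]; print(R.from_euler('z',-Ha).apply(d).round(4),s['ft_force'].round(1),s['finger_gap'],Rq(s['orientation']).as_matrix()[:,0])
a=snap('side','s7'); b=snap('wrist','w7')
cv2.imwrite('pics/s7c.png',np.hstack([cv2.resize(a[110:230,190:350],(480,360)),cv2.resize(b,(320,360))]))
E
```

```text
[0.0743 0.0019 0.0713] [-5.1  0.1  9.5] 0.04586659771946724 [ 0.64514437  0.02844641 -0.76353097]
```

View pics/s7c.png

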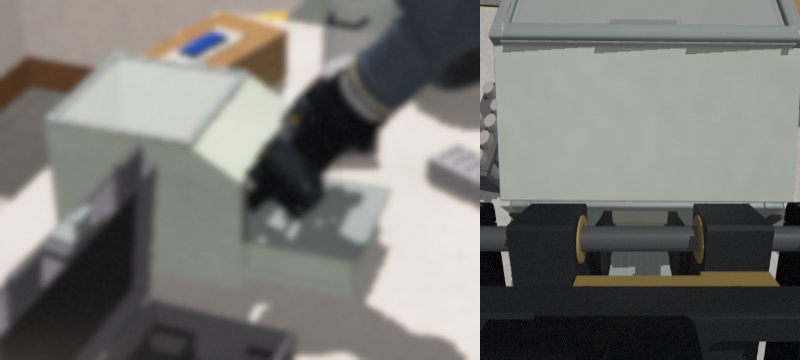

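The box is well inside: its middle is about 54 mm past the flap line. I release it and withdraw level.

Request:
play_rows(
  plan="0 0 0 0 0 0 64; 0 0 0 0 0 0 64; 0 0 0 0 0 0 64; 0 0 0 0 0 0 64; 0 0 0 -9 0 10.5 64",
)

```text
t: 29.42
tool_pos: [0.6201, -0.2207, 0.0703]
orientation: [0.012, 0.907, 0.021, -0.421]
ft_force: [0.4, 0.3, -0.7]
finger_gap: 0.0636
```

Request:
play_rows(
  plan="0 0 0 -14 0 16 64; 0 0 0 -18 0 20 64; 0 0 0 -20 0 20 64; 0 0 0 -30 0 15 64; 0 0 0 -30 0 10 64",
)

```text
t: 30.05
tool_pos: [0.4845, -0.2268, 0.1035]
orientation: [0.011, 0.906, 0.021, -0.422]
ft_force: [0.2, 0.1, 0.5]
finger_gap: 0.0641
```

Request:
play_rows(
  plan="0 0 0 0 0 0 64; 0 0 0 0 0 0 64; 0 0 0 0 0 0 64",
)

```text
t: 30.42
tool_pos: [0.4864, -0.227, 0.1034]
orientation: [0.012, 0.907, 0.022, -0.421]
ft_force: [-0.3, -0.1, -0.4]
finger_gap: 0.0638
```

```bash
python3 - <<'E'
from h import *
s=r.read_state(); print(s['tool_pos'],s['ft_force'])
a=snap('top','t8'); b=snap('wrist','w8')
A=cv2.resize(a[100:275,155:400],(560,400)); 
cv2.imwrite('pics/t8c.png',np.hstack([cv2.resize(b,(440,330)),cv2.resize(a[105:275,155:400],(360,330))]))
E
```

```text
[ 0.4864491  -0.22703975  0.10336771] [-0.3295691  -0.11901964 -0.40213098]
```

View pics/t8c.png

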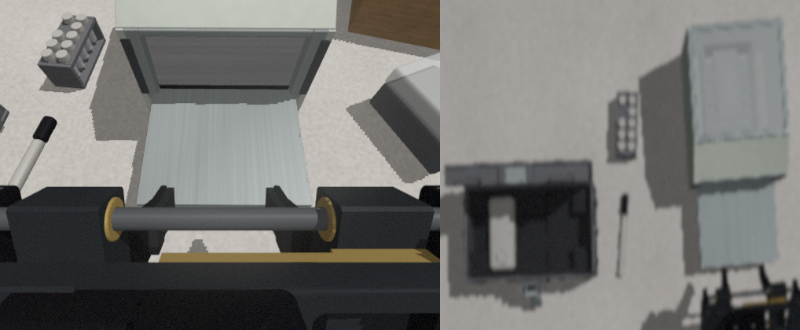

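Request:
play_rows(
  plan="0 0 0 -30 0 10 64; 0 0 0 0 0 0 64; 0 0 0 0 0 0 64; 0 0 0 0 0 0 64; 0 0 0 0 0 0 64",
)

```text
t: 31.15
tool_pos: [0.459, -0.2281, 0.1199]
orientation: [0.012, 0.906, 0.022, -0.422]
ft_force: [0.3, 0.8, -0.0]
finger_gap: 0.064
```

```bash
python3 - <<'E'
from h import *
b=snap('wrist','w9'); s=r.read_state(); print(s['tool_pos'],s['ft_force'].round(1))
for th in (0,.1,.2,.4):
    P=hat([.065+.064*np.sin(th),.03,.128-.064*np.cos(th)]); print(th,proj('wrist',P).round(1))
u=int(proj('wrist',hat([.065,.03,.06]))[0,0]); v=int(proj('wrist',hat([.065,.03,.06]))[0,1]); print(u,v)
print(b[max(0,v-25):v+12,u].mean(1).round(0).tolist())
c=cv2.resize(b[0:200,130:430],(780,520)); cv2.imwrite('pics/w9c.png',c)
E
```

```text
[ 0.45900118 -0.22807795  0.11994835] [ 0.2  0.3 -0.1]
0 [[250.8 101.1]]
0.1 [[251.1  95.7]]
0.2 [[251.3  90. ]]
0.4 [[251.6  77.5]]
251 104
[90.0, 87.0, 88.0, 90.0, 91.0, 90.0, 92.0, 90.0, 93.0, 92.0, 91.0, 94.0, 87.0, 87.0, 87.0, 91.0, 93.0, 87.0, 87.0, 59.0, 28.0, 28.0, 29.0, 37.0, 80.0, 92.0, 95.0, 93.0, 96.0, 94.0, 91.0, 94.0, 95.0, 95.0, 94.0, 94.0, 96.0]
```

View pics/w9c.png

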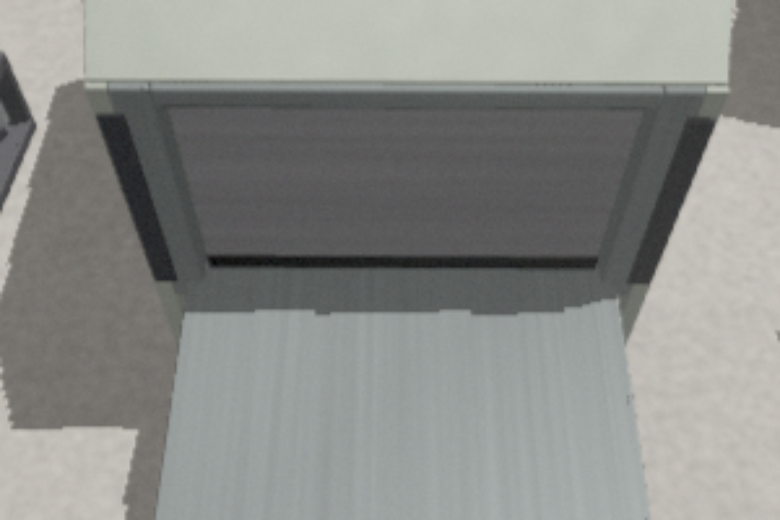

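```bash
python3 - <<'E'
from h import *
# compare dark gap under flap before the push (w6, taken with TCP at .428,-.2269,.138) at same column beside box
for f in ('w6','w9'):
    b=cv2.imread(f'pics/{f}.png')[60:115].mean(2); 
    for u in (220,232,335,350) if f=='w6' else (220,235,251,335): print(f,u,[int(x) for x in b[:,u][(20 if f=='w6' else 30):50]])
E
```

```text
w6 220 [92, 89, 92, 90, 88, 92, 88, 61, 29, 24, 8, 49, 80, 94, 97, 92, 92, 92, 95, 95, 94, 93, 93, 96, 98, 96, 94, 143, 161, 160]
w6 232 [92, 92, 88, 91, 91, 91, 91, 62, 28, 23, 28, 48, 83, 95, 93, 95, 92, 94, 97, 91, 92, 94, 98, 92, 92, 95, 93, 141, 157, 160]
w6 335 [92, 94, 93, 92, 94, 95, 93, 68, 37, 34, 41, 55, 85, 99, 100, 98, 97, 99, 100, 99, 97, 98, 99, 94, 98, 98, 97, 143, 157, 160]
w6 350 [94, 92, 94, 95, 94, 95, 91, 65, 47, 43, 43, 56, 86, 95, 94, 98, 96, 94, 95, 94, 97, 97, 97, 96, 136, 155, 159, 160, 159, 159]
w9 220 [89, 86, 84, 87, 89, 89, 88, 79, 52, 19, 16, 20, 44, 80, 92, 89, 90, 92, 94, 91]
w9 235 [93, 89, 87, 91, 87, 86, 88, 81, 47, 26, 30, 21, 47, 80, 93, 90, 91, 89, 91, 92]
w9 251 [94, 86, 87, 86, 91, 93, 87, 87, 58, 27, 28, 28, 37, 79, 92, 94, 92, 95, 93, 90]
w9 335 [87, 89, 92, 89, 90, 93, 87, 90, 75, 46, 29, 33, 35, 68, 84, 90, 94, 90, 90, 93]
```

The gap under the flap is the same before and after the push (about 4 px), so the flap is shut. Handing in.

```bash
python3 -c "
from cell import r
print(r.job_done()); s=r.read_state(); print(s['t'],s['ft_force'])"
```

```text
the job is handed in; nothing more can be done
None
the job is handed in; nothing more can be done
```

I completed the sequence and handed the job in at about 31 s of the 69 s allowed; no verdict is given. One thing I could not check: the box's final resting place, which cannot be seen inside the hatch.

**What I did:**
1. Lifted the latch lever by its flare until the hook swung out of its keeper, with the lid still shut.
2. Raised the lid by its right lip to about 84° and let go; it stayed open.
3. Took the sample box from the right pocket and set it lengthwise on the apron, then released it.
4. Gripped it again by its near end, pushed its middle about 54 mm past the flap line, let go and withdrew.

**What the last checks showed:**
- **Flap:** shut. The dark gap under it is about 4 px both before and after the push.
- **Apron and opening:** empty, so the box has gone inside. That it rolled home rests on how far it was pushed and on the closed flap.
- **Case:** the lid is open and the cool brick is in its pocket. I saw the hook clear of its keeper before I let the lever go. After that I only saw the latch hanging at the case's front and did not measure its distance from the keeper.
- **Bystanders:** the marker and tube rack looked unmoved. I did not check the others closely, but nothing went near them.
- **Robot:** clear of everything, with the measured force near zero.

**Where measurements disagreed:** the close-up view put the hatch about 4 mm, and the case about 2 mm, from my first estimates. I corrected both before using them.

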